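Load the nut press and start its screw

ROBOT

A 7-joint arm with a two-finger parallel gripper is mounted at the origin on the work surface. World frame = base frame: x ahead of the robot, y to its left, z up, the work surface at z = 0. Lengths are in m, angles in rad, forces in N, time in s.
With the tool pointing down it reaches from about 0.4 to 0.85 m from the base axis. Payload 10.4 kg.
Tool frame: the origin (TCP) lies between the finger pads; the fingertips stand 14 mm ahead of it and the grasp point (between the pads) lies 5 mm behind it; x points along the fingers, y is the direction in which the jaws open and shut, and the axes are right-handed (so a half turn about x gives the same grasp; the last joint's range is limited). The gripper opens to 85 mm and grips with 20 to 120 N. Pads are 22 mm wide; open, the fingers measure 114 mm over their backs; the gripper's body (76 mm by 85 mm) begins 54 mm behind the grasp point. The pads swing forward as they close: fully open they stand 13 mm farther back than shut.
Start: joints at [-1.128, 0.332, -0.065, 1.46, 0.022, 1.35, -0.088], TCP at [0.281, 0.558, 0.245] pointing down, gripper open.
Joint ranges: [-2.6, 2.6], [-0.5, 2.12], [-1.47, 1.34], [0.16, 2.42], [-1.27, 4.41], [0.06, 2.06], [-2.6, 2.6]. Speed limits (rad/s): [2.22, 2.22, 2.79, 2.79, 3.14, 3.14, 3.14].

INTERFACE

Orientations are given as a unit quaternion [x, y, z, w].
In Python, from workcell import get_state, camera, sign_off gives the robot as it stands.
- The arm moves only by the tool jog_arm, never from a script. Its argument "steps" is text: rows parted by semicolons, each of 7 numbers parted by spaces: the shift along the tool's x, y, z in cm, then the turn, a rotation vector about the tool's x, y, z in rad, then the opening in per cent of the stroke, from 0 (shut) to 100 (fully open). A call has 1 to 12 rows; each row is the pose to reach, as a shift and turn from the pose commanded when the call began, along the tool's axes at that moment; what a row does not reach only later rows make up. A row lasts 1/10 s, in which the tool goes at most 50 mm and 8.59 degrees, less where a joint would pass 70% of its speed; a pose out of reach is approached as far as the arm can. A call with a gripper value outside its range is refused whole. The fingers move at their own pace and stop on an object; "force" is the grip in N (left out, the last holds). Time passes only in rows, so rows that repeat a pose let the fingers close. It gives the time, the measured TCP pose, the force and the opening at its end, in the units of the state.
- get_state(): the state, without advancing time (a new reading comes with each control period).
- camera(name): name is "side" or "top"; returns a dict with "frame" (400x640x3 uint8, blue, green, red), "depth" (400x640 float32, m along the optical axis (not along the pixel's ray), 0 where there is no reading), "camera_matrix" (3x3 intrinsics, pixels), "D" ([k1, k2, p1, p2, k3] as OpenCV has them; the pictures are not rectified), "R" (3x3) and "t" (3): a world point X has camera coordinates R X + t. Camera axes: x right, y down, z forward; pixel columns grow to the right and rows downward; lengths in m; the calibration is good to about 2 mm. A picture is of the moment at which its call begins.
- sign_off(): hands the job in, once; it reports no verdict.
The state is a dict: "clock": time; "joints": joint angles; "qd": joint speeds; "effort": joint torques, N m; "eef_pos": TCP position; "orientation": TCP orientation; "ft_force": force on the tool from outside, world axes, zero at the start; "ft_torque": the same for the moment, N m; "opening": finger opening in m.
Only numpy, scipy, OpenCV 4.12 (cv2) and the standard library are available. Lean on these libraries where they do the work, as an engineer would, in place of code of your own. Each camera call takes 0.05 s, during which the arm holds its last target.

TASK

Pick up the scoop by its handle, pour all six nuts into the feed tray of the nut press and stand the empty scoop upright back on the bench. Then take the upright handle of the press's crank and start the screw by feel: turn it backward (counter-clockwise from above) only until the screw drops into its thread, then forward one turn from there, and finish still gripping the crank handle, holding it still, with the screw started. Leave the tub and the biscuits alone.

Things in the scene. Friction and masses are not known exactly. Their poses are not given: they have to be found in the camera images.
- scoop: Metal scoop, 0.2 kg, standing on the bench with six nuts in it. Origin: underside, middle of its flat floor; x to its open front, z up. Floor x -38 to 38 mm, 4 thick, 60 wide inside (68 outside); back wall 52 high, sides 48. At x 38 the floor turns into a 35 degree ramp up to the lip, no front wall: level it keeps the nuts, tipped nose-down 60 degrees or more they roll out.
- scoop_grip (a point): Middle of the scoop's straight bar handle, where to grip it: 87 mm behind the scoop's origin (its -x), 44 mm above its underside. The level bar runs from the back wall (x -41) to x -145 mm, is 18 mm wide (scoop y) and 16 mm high. Axes as scoop.
- scoop_lip (a point): Middle of the scoop's pouring lip: 87 mm ahead of the scoop's origin, 36 mm above its underside.
- tray_in (a point): Centre of the inner floor (30 mm above the bench) of the press's feed tray, an open rectangular metal box fixed on the press: inside 150 mm along its x, 140 mm along its y, 55 mm deep, rim 85 mm above the bench, walls 5 mm. z up; the screw column stands 210 mm away along its -y.
- screw_axis (a point): Point on the vertical axis of the press's screw, 130 mm above the bench, at the top of the round column (68 mm across) that is fixed at the other end of the press from the tray.
- crank (a joint): Angle of the hand crank on top of the column, rad, growing clockwise seen from above (forward, tightening). Any number of turns, constant height, 0.06 N m friction. At 0 the crank arm points from the screw axis along +x of tray_in, at q it points q clockwise from there. Starts between 0 and 1.4.
- handle_mid (a point): Middle of the crank's handle: upright round plastic grip, 18 mm across, from 150 to 202 mm above the bench (this point: 178), 60 mm from the screw axis. It spins freely on its pin: hold it and lead it round the axis in a circle of 60 mm radius, the hand keeping its own direction. Crank arm and hub end below 150 mm.
- screw_top (a point): Top centre of the steel screw (14 mm shaft, 22 mm cap) that stands up through the crank's hub, turns with the crank and slides in it by its own weight. 183 to 188 mm above the bench at the start.
- screw (a joint): Height of the screw, m, up. Right-hand thread, 9 mm pitch. At the start it rests unthreaded on the thread's mouth (0 to -0.005). Turned backward it climbs slowly and, somewhere 0.8 to 3.4 rad from the start, falls off the thread's beginning: a sudden drop from 0 to -0.009. Forward from there it is in the thread and sinks 9 mm a turn: -0.018 after one turn. Further backward it climbs again.
- tub: Bystander: closed white plastic tub, 100 mm across, 108 mm high; origin: centre of its underside. Leave alone.
- cookies_a: Bystander: stack of two round filled biscuits, 60 mm across, 38 mm high; origin: centre of the underside. Leave alone.
- cookies_b: Bystander: one round filled biscuit, 60 mm across, 19 mm high; origin: centre of the underside. Leave alone.
- nut0: One of six round nuts in their shells, 24 mm across, 11 g, origin at its centre; starts lying in the scoop.
- nut1: One of six round nuts in their shells, 24 mm across, 11 g, origin at its centre; starts lying in the scoop.
- nut2: One of six round nuts in their shells, 24 mm across, 11 g, origin at its centre; starts lying in the scoop.
- nut3: One of six round nuts in their shells, 24 mm across, 11 g, origin at its centre; starts lying in the scoop.
- nut4: One of six round nuts in their shells, 24 mm across, 11 g, origin at its centre; starts lying in the scoop.
- nut5: One of six round nuts in their shells, 24 mm across, 11 g, origin at its centre; starts lying in the scoop.
- handle: The crank's upright round grip itself (see handle_mid); origin at the centre of its lower end, 150 mm above the bench; it spins freely, so its direction means nothing.

How it is judged:
By the outcome, as a careful person would: the job done as asked, in the order asked, and still so for the second after the job is handed in, while the arm keeps its last pose, push and grip.
It also fails if it takes over 72 s, if anything falls off the work surface, if the arm or the gripper's body presses on something with over 40 N, if the wrist force passes 120 N, or if a joint passes its speed limit or range.

## Working session

There is one attempt and no reset: what is moved stays moved. The work goes in short steps, Python scripts to look and compute and a tool call to move; the robot and the scene stay as the last step left them, time stands still between calls to the robot, and variables do not carry over. Pictures are saved under pics/ and viewed, and the job is handed in when it is done.

Besides the shell and the picture viewer there is one more tool, called as name(argument=value, ...), one argument or row to a line, values as JSON. jog_arm: Moves the arm, as the interface text tells. Its arguments: {"type":"object","properties":{"steps":{"type":"string"},"force":{"type":"number"}},"required":["steps"]}

```bash
ls; mkdir -p pics; cat > h.py <<'E'
import numpy as np, cv2, pickle
from workcell import get_state, camera, sign_off
from scipy.spatial.transform import Rotation as Rn
def snap(name,tag):
    c=camera(name); cv2.imwrite(f'pics/{tag}.png',c['frame']); pickle.dump(c,open(f'/tmp/{tag}.pkl','wb')); return c
def load(tag): return pickle.load(open(f'/tmp/{tag}.pkl','rb'))
def rays(c,uv):
    uv=np.asarray(uv,float).reshape(-1,1,2)
    n=cv2.undistortPoints(uv,np.array(c['camera_matrix']),np.array(c['D'],float)).reshape(-1,2)
    R=np.array(c['R']);t=np.array(c['t'])
    d=np.c_[n,np.ones(len(n))]@R
    return -R.T@t,d
def plane(c,uv,z):
    o,d=rays(c,uv); return o+d*((z-o[2])/d[:,2])[:,None]
def depthpts(c,uv):
    uv=np.asarray(uv).reshape(-1,2); o,d=rays(c,uv)
    z=np.array([c['depth'][int(v),int(u)] for u,v in uv]); return o+d*z[:,None]
def proj(c,X):
    r,_=cv2.Rodrigues(np.array(c['R'])); p,_=cv2.projectPoints(np.asarray(X,float).reshape(-1,3),r,np.array(c['t'],float),np.array(c['camera_matrix']),np.array(c['D'],float)); return p.reshape(-1,2)
E
python3 - <<'E'
from h import *
for n in('side','top'):
    c=snap(n,n+'0'); print(n,-np.array(c['R']).T@c['t'],c['R'])
print(get_state())
E
```

```text
pics
side [ 0.5238234  -0.48546425  0.79321356] [[ 0.9964061  -0.08469301  0.00140814]
 [-0.06352906 -0.7582032  -0.64891599]
 [ 0.05602631  0.64649439 -0.76085876]]
top [0.44653513 0.06988923 1.14932567] [[ 0.02504637 -0.99964647  0.00892258]
 [-0.99034115 -0.02602879 -0.13618703]
 [ 0.13637113 -0.00542541 -0.99064296]]
{'clock': 0.1, 'joints': array([-1.12757407,  0.33280674, -0.06468846,  1.46083584,  0.02158852,
        1.34993964, -0.08848414]), 'qd': array([-0.0003092 , -0.00127186,  0.00011624, -0.00280688, -0.00139626,
       -0.00048815,  0.00085401]), 'effort': array([ 8.04163501e-04, -6.26742768e+01,  4.87428834e-02, -3.92423308e+01,
        1.63411733e-02,  7.09320389e-03, -5.80450205e-05]), 'eef_pos': array([0.28058421, 0.55811721, 0.24460694]), 'orientation': array([ 0.16275143,  0.68810314, -0.16365   ,  0.68792785]), 'ft_force': array([-0.74664634, -0.70974414,  0.26566702]), 'ft_torque': array([-0.06242833, -0.00788649,  0.01474774]), 'opening': 0.08547275281963224}
```

View pics/side0.png

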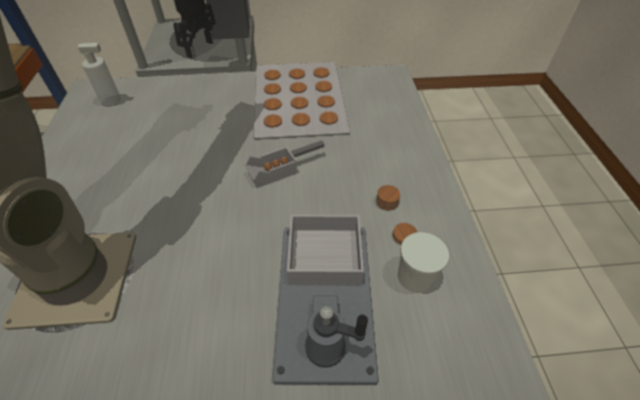

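View pics/top0.png

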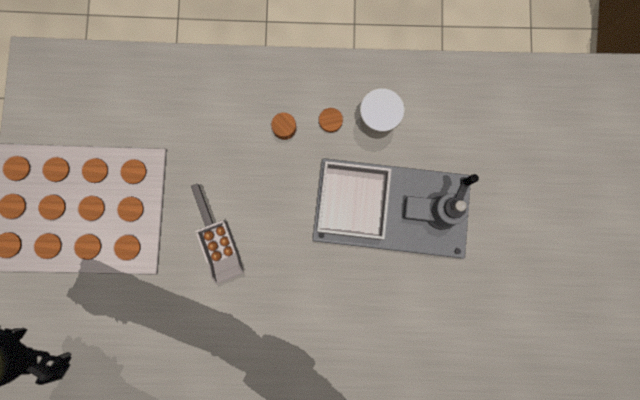

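```bash
python3 - <<'E'
from h import *
c=load('top0'); f=c['frame']
a=cv2.resize(f[150:300,170:270],None,fx=4,fy=4,interpolation=cv2.INTER_CUBIC)
b=cv2.resize(f[150:270,300:490],None,fx=4,fy=4,interpolation=cv2.INTER_CUBIC)
cv2.imwrite('pics/za.png',a); cv2.imwrite('pics/zb.png',b)
s=load('side0'); 
cv2.imwrite('pics/zs.png',cv2.resize(s['frame'][130:385,240:440],None,fx=3,fy=2.3,interpolation=cv2.INTER_CUBIC)) 
E
```

```text
(no output)
```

View pics/za.png

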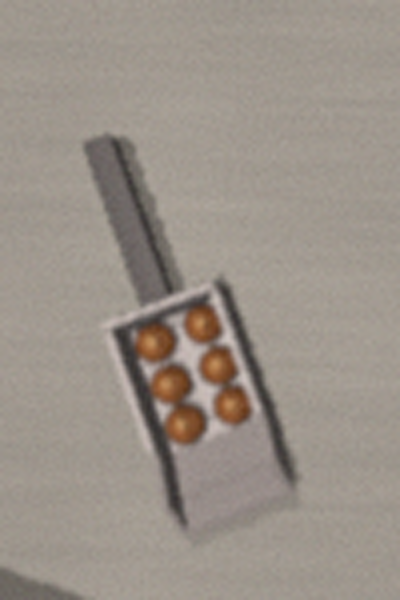

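View pics/zb.png

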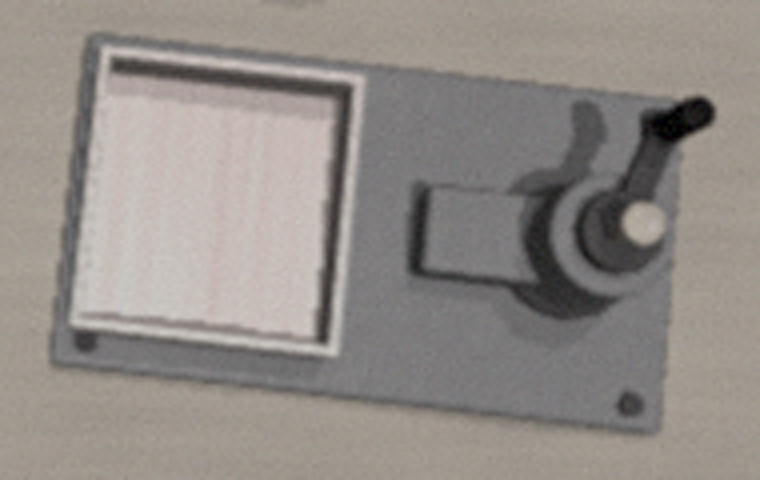

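View pics/zs.png

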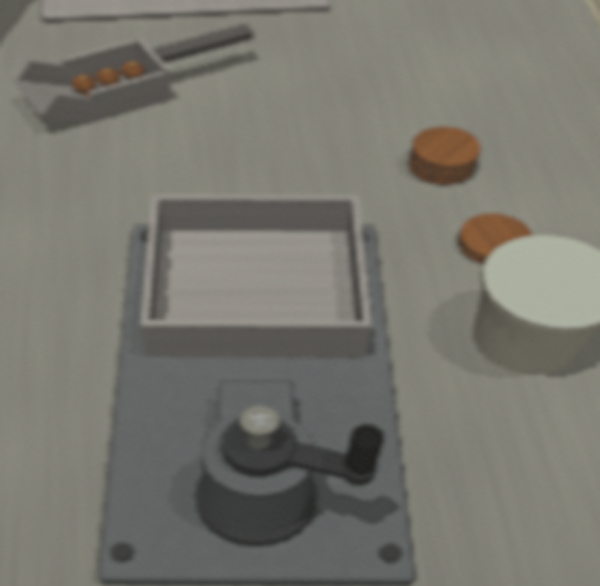

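```bash
python3 - <<'E'
from h import *
np.set_printoptions(precision=4,suppress=True)
c=load('top0'); print(c['camera_matrix'])
Z=lambda p,o:[(x/4+o[0]-.375,y/4+o[1]-.375) for x,y in p]
A=(170,150);B=(300,150)
bk=plane(c,Z([(105,325),(220,280)],A),.052); lip=plane(c,Z([(190,541),(297,492)],A),.038)
end=plane(c,Z([(85,143),(112,137)],A),.052); root=plane(c,Z([(138,304),(170,293)],A),.052)
print('back',bk,bk.mean(0));print('lip',lip,lip.mean(0));print('end',end,end.mean(0),'root',root,root.mean(0))
d=lip.mean(0)-bk.mean(0);print('yaw',np.arctan2(d[1],d[0]),np.linalg.norm(d[:2]))
d=bk.mean(0)-end.mean(0);print('yaw',np.arctan2(d[1],d[0]),np.linalg.norm(d[:2]))
tr=plane(c,Z([(97,45),(366,74),(340,357),(69,328)],B),.085)
print('tray',tr,tr.mean(0),np.linalg.norm(np.diff(tr,axis=0),axis=1))
for e in (tr[1]-tr[0],tr[2]-tr[3],tr[0]-tr[3],tr[1]-tr[2]): print(np.arctan2(e[1],e[0]))
cap=plane(c,Z([(643,224)],B),.186);print('cap',cap)
h=plane(c,Z([(698,112)],B),.202);print('handle top',h)
s=load('side0')
Zs=lambda p:[(x/3+240-.33,y/2.3+130-.28) for x,y in p]
print('side cap',plane(s,Zs([(260,417)]),.186),'h',plane(s,Zs([(368,434)]),.202))
print('side tray',plane(s,Zs([(150,198),(360,198),(371,322),(142,322)]),.085).mean(0))
print('tub',plane(s,Zs([(550,295)]),.108), 'bar',plane(s,Zs([(161,54),(250,30)]),.052))
print('topdepth',depthpts(c,Z([(643,224),(698,112),(210,200)],B)))
E
```

```text
[[476.7049   0.     323.8797]
 [  0.     476.7049 191.6168]
 [  0.       0.       1.    ]]
back [[0.4994 0.3539 0.052 ]
 [0.5267 0.2901 0.052 ]] [0.5131 0.322  0.052 ]
lip [[0.3787 0.3016 0.038 ]
 [0.4075 0.2423 0.038 ]] [0.3931 0.272  0.038 ]
end [[0.6041 0.3719 0.052 ]
 [0.608  0.3567 0.052 ]] [0.606  0.3643 0.052 ] root [[0.5118 0.336  0.052 ]
 [0.5186 0.3181 0.052 ]] [0.5152 0.3271 0.052 ]
yaw -2.7464164881688236 0.12999950352257045
yaw -2.7146855607936837 0.10214553757976334
tray [[ 0.6636  0.0658  0.085 ]
 [ 0.6509 -0.0872  0.085 ]
 [ 0.4906 -0.0736  0.085 ]
 [ 0.5027  0.0774  0.085 ]] [ 0.5769 -0.0044  0.085 ] [0.1535 0.1609 0.1515]
-1.6536702504301974
-1.6511564668004903
-0.07177508513942345
-0.08437818533856384
cap [[ 0.5577 -0.213   0.186 ]]
handle top [[ 0.6133 -0.2366  0.202 ]]
side cap [[ 0.5605 -0.2122  0.186 ]] h [[ 0.6156 -0.2367  0.202 ]]
side tray [ 0.5793 -0.0047  0.085 ]
tub [[ 0.7757 -0.0787  0.108 ]] bar [[0.5218 0.3218 0.052 ]
 [0.6089 0.3588 0.052 ]]
topdepth [[ 0.5577 -0.213   0.1862]
 [ 0.6135 -0.237   0.201 ]
 [ 0.5835 -0.0037  0.0278]]
```

```bash
cat >> h.py <<'E'
np.set_printoptions(precision=4,suppress=True)
def toolR(yaw_y,tilt=0):
    """tool pointing down with tool y at yaw; then tilt: fingers lifted, rotating about tool y"""
    y=np.array([np.cos(yaw_y),np.sin(yaw_y),0]);x=np.array([0,0,-1.]);R=np.c_[x,y,np.cross(x,y)]
    return R@Rn.from_euler('y',tilt).as_matrix()
def rel(R,p,s=None):
    s=s or get_state(); R0=Rn.from_quat(s['orientation']).as_matrix()
    return (R0.T@(np.array(p)-s['eef_pos']))*100, Rn.from_matrix(R0.T@R).as_rotvec()
def show():
    s=get_state(); R=Rn.from_quat(s['orientation']).as_matrix()
    print('t',s['clock'],'p',s['eef_pos'],'yaw_y',np.arctan2(R[1,1],R[0,1]),'x',R[:,0],'z',R[:,2],'F',s['ft_force'],'T',s['ft_torque'],'op',s['opening'],'q',s['joints'])
E
python3 - <<'E'
from h import *
show()
for yw in (-1.164,-1.164+np.pi):
    print(yw,rel(toolR(yw),[.554,.3408,.15]),rel(toolR(yw),[.554,.3408,.039]))
E
```

```text
t 0.1 p [0.2806 0.5581 0.2446] yaw_y 1.1049952291265368 x [-0.0005 -0.0012 -1.    ] z [ 0.8935 -0.4491  0.0001] F [-0.7466 -0.7097  0.2657] T [-0.0624 -0.0079  0.0147] op 0.08547275281963224 q [-1.1276  0.3328 -0.0647  1.4608  0.0216  1.3499 -0.0885]
-1.164 (array([ 9.4717, -7.1241, 34.1887]), array([2.269 , 0.0015, 0.0006])) (array([20.5717, -7.1097, 34.1881]), array([2.269 , 0.0015, 0.0006]))
1.9775926535897932 (array([ 9.4717, -7.1241, 34.1887]), array([-0.8726, -0.0005,  0.0012])) (array([20.5717, -7.1097, 34.1881]), array([-0.8726, -0.0005,  0.0012]))
```

jog_arm(
  steps="1 -1 3.5 -0.1 0 0 100;2 -2 7 -0.2 0 0 100;3 -3 11 -0.3 0 0 100;4 -3.6 15 -0.4 0 0 100;5 -4.4 19 -0.5 0 0 100;6 -5.2 23 -0.6 0 0 100;7 -6 27 -0.7 0 0 100;8 -6.6 30 -0.78 0 0 100;9 -7 32.5 -0.84 0 0 100;9.5 -7.1 34.2 -0.873 0 0 100;9.5 -7.1 34.2 -0.873 0 0 100;9.5 -7.1 34.2 -0.873 0 0 100",
)

```text
clock: 1.3
eef_pos: [0.5538, 0.3418, 0.15]
orientation: [-0.143, 0.693, 0.143, 0.692]
ft_force: [-0.1, 0.3, 0.9]
opening: 0.0855
```

```bash
python3 - <<'E'
from h import *
show()
print(rel(toolR(1.9776),[.554,.3408,.039]))
c=snap('top','top1')
cv2.imwrite('pics/top1z.png',cv2.resize(c['frame'][120:300,120:300],None,fx=3,fy=3))
E
```

```text
t 1.3 p [0.5538 0.3418 0.15  ] yaw_y 1.9769871960341232 x [-0.0009  0.0001 -1.    ] z [ 0.9186  0.3951 -0.0008] F [-0.1328  0.2663  0.8799] T [0.0083 0.0297 0.0291] op 0.08549059715495098 q [-0.6069  0.4499 -0.0211  1.5033  0.0093  1.1892  1.3476]
(array([11.1016, -0.1001, -0.0125]), array([-0.0006, -0.0008, -0.0004]))
```

View pics/top1z.png

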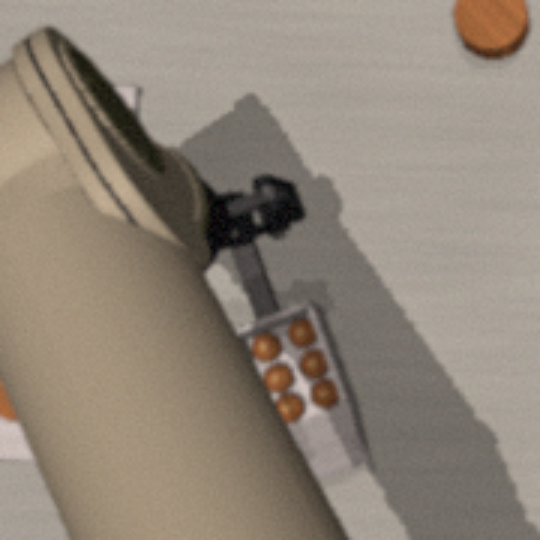

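jog_arm(
  steps="3 -0.1 0 0 0 0 100;6 -0.1 0 0 0 0 100;8.5 -0.1 0 0 0 0 100;10.2 -0.1 0 0 0 0 100;11.1 -0.1 0 0 0 0 100;11.1 -0.1 0 0 0 0 100;11.1 -0.1 0 0 0 0 60;11.1 -0.1 0 0 0 0 30;11.1 -0.1 0 0 0 0 10;11.1 -0.1 0 0 0 0 0;11.1 -0.1 0 0 0 0 0;11.1 -0.1 0 0 0 0 0",
  force=80,
)

```text
clock: 2.55
eef_pos: [0.555, 0.3408, 0.0399]
orientation: [-0.143, 0.692, 0.143, 0.693]
ft_force: [-0.4, 0.6, 4.2]
opening: 0.0168
```

jog_arm(
  steps="0 0 0 0 0 0 0;0 0 0 0 0 0 0;0 0 0 0 0 0 0",
)

```text
clock: 2.85
eef_pos: [0.5551, 0.3408, 0.0398]
orientation: [-0.143, 0.692, 0.143, 0.693]
ft_force: [0.0, 0.6, 5.1]
opening: 0.0164
```

```bash
python3 - <<'E'
from h import *
show()
c=snap('side','side1')
cv2.imwrite('pics/side1z.png',cv2.resize(c['frame'][80:230,200:400],None,fx=3,fy=3))
E
```

```text
t 2.85 p [0.5551 0.3408 0.0398] yaw_y 1.978062372378851 x [ 0.0008  0.0007 -1.    ] z [0.9182 0.3961 0.001 ] F [0.0295 0.6162 5.0627] T [0.0431 0.2294 0.0664] op 0.016418756231459396 q [-0.6033  0.5637 -0.0231  1.5863  0.0146  0.9907  1.3472]
```

View pics/side1z.png

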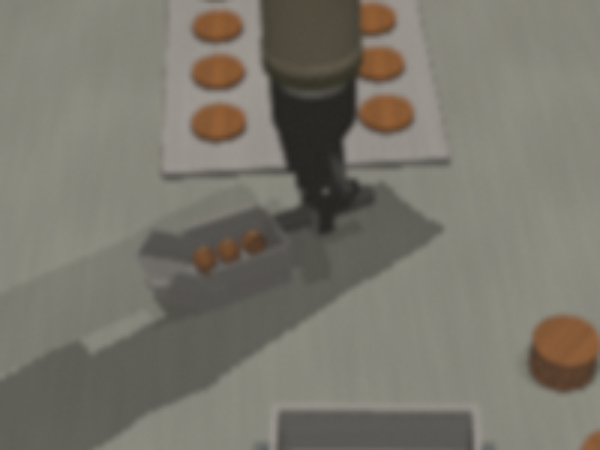

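jog_arm(
  steps="0 0 0 0 0 0 0;-0.3 0 0 0 0 0 0;-1 0 0 0 0 0 0;-2.5 0 0 0 0 0 0;-4.5 0 0 0 0 0 0;-7 0 0 0 0 0 0;-9.5 0 0 0 0 0 0;-12 0 0 0 0 0 0;-14 0 0 0 0 0 0;-15.4 0 0 0 0 0 0;-16 0 0 0 0 0 0;-16 0 0 0 0 0 0",
  force=110,
)

```text
clock: 4.1
eef_pos: [0.5549, 0.3406, 0.2]
orientation: [-0.143, 0.692, 0.143, 0.693]
ft_force: [0.7, -0.5, -3.0]
opening: 0.0159
```

```bash
python3 - <<'E'
from h import *
show()
print(rel(toolR(1.49),[.777,-.0205,.20]))
c=snap('side','side2')
cv2.imwrite('pics/side2z.png',cv2.resize(c['frame'][50:230,200:400],None,fx=3,fy=3))
E
```

```text
t 4.1 p [0.5549 0.3406 0.2   ] yaw_y 1.9779579154106344 x [ 0.0008  0.0006 -1.    ] z [0.9182 0.396  0.001 ] F [ 0.7287 -0.5252 -2.9687] T [ 0.0861 -0.235   0.02  ] op 0.015915498392546967 q [-0.6072  0.4124 -0.0179  1.448   0.0075  1.2802  1.3522]
(array([ -0.0046, -41.9482,   6.0918]), array([ 0.488 ,  0.0009, -0.0004]))
```

View pics/side2z.png

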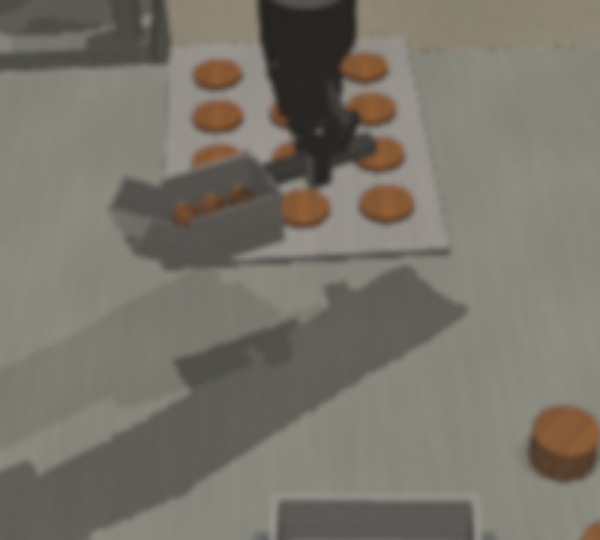

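jog_arm(
  steps="0 -0.4 0.1 0.005 0 0 0;0 -1.4 0.2 0.016 0 0 0;0 -3 0.4 0.035 0 0 0;0 -5 0.7 0.058 0 0 0;0 -7.5 1.1 0.087 0 0 0;0 -10 1.5 0.116 0 0 0;0 -12.5 1.8 0.145 0 0 0;0 -15 2.2 0.174 0 0 0;0 -17.5 2.5 0.203 0 0 0;0 -20 2.9 0.232 0 0 0;0 -22.5 3.3 0.261 0 0 0;0 -25 3.6 0.29 0 0 0",
)

```text
clock: 5.35
eef_pos: [0.6879, 0.1234, 0.1992]
orientation: [-0.041, 0.706, 0.041, 0.706]
ft_force: [-0.1, 0.1, -3.7]
opening: 0.0161
```

```bash
python3 - <<'E'
from h import *
show()
print(rel(toolR(1.49),[.777,-.0205,.20]))
E
```

```text
t 5.35 p [0.6879 0.1234 0.1992] yaw_y 1.6857100314095517 x [-0.      0.0001 -1.    ] z [ 0.9934  0.1147 -0.    ] F [-0.0925  0.1385 -3.7498] T [ 0.0401 -0.2998  0.0476] op 0.016108137411877627 q [-0.3263  0.5189  0.1234  1.3049 -0.0631  1.3216  1.4822]
(array([ -0.0822, -15.3195,   7.1983]), array([ 0.1957, -0.    , -0.0001]))
```

jog_arm(
  steps="0 -2 0.9 0.025 0 0 0;0 -4.2 2 0.053 0 0 0;0 -6.4 3 0.081 0 0 0;0 -8.5 4 0.108 0 0 0;0 -10.5 4.9 0.133 0 0 0;0 -12.3 5.7 0.156 0 0 0;0 -13.7 6.4 0.175 0 0 0;0 -14.7 6.9 0.188 0 0 0;0 -15.2 7.1 0.194 0 0 0;0 -15.3 7.2 0.196 0 0 0;0 -15.3 7.2 0.196 0 0 0",
)

```text
clock: 6.45
eef_pos: [0.7762, -0.0177, 0.1992]
orientation: [0.028, 0.707, -0.027, 0.707]
ft_force: [-0.5, 1.0, -2.9]
opening: 0.0159
```

```bash
python3 - <<'E'
from h import *
show()
print(rel(toolR(1.49),[.777,-.0205,.20]))
c=snap('side','side3');c=snap('top','top3')
cv2.imwrite('pics/side3z.png',cv2.resize(c['frame'][80:300,250:500],None,fx=3,fy=2.7))
E
```

```text
t 6.45 p [ 0.7762 -0.0177  0.1992] yaw_y 1.4927711974170292 x [-0.0002  0.0006 -1.    ] z [ 0.997  -0.0779 -0.0002] F [-0.467   0.997  -2.9046] T [-0.046  -0.2303 -0.0107] op 0.01589671467488458 q [-0.1399  0.7088  0.1943  1.0229 -0.1281  1.4207  1.5204]
(array([-0.0777, -0.2771,  0.1001]), array([ 0.0028, -0.0002, -0.0006]))
```

View pics/side3.png

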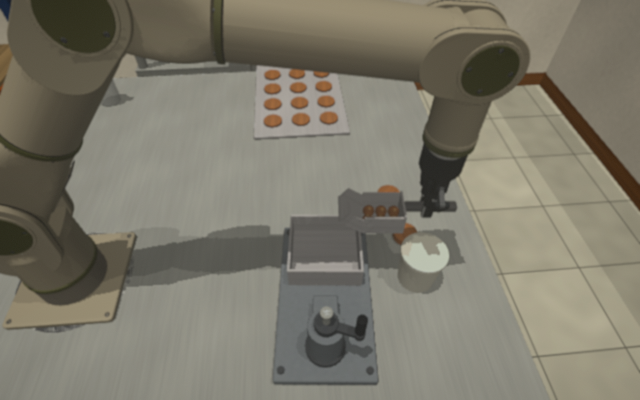

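View pics/side3z.png

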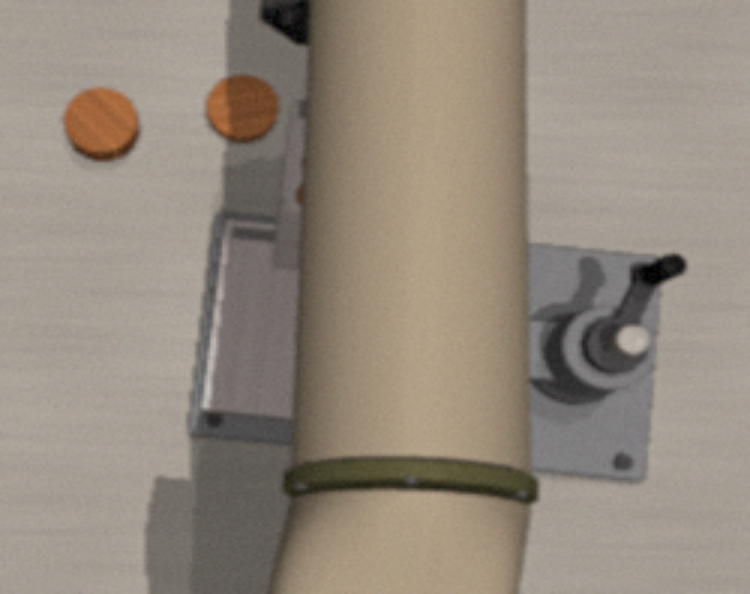

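```bash
cat > fit.py <<'E'
from h import *
import itertools
from scipy.optimize import least_squares
J=np.array([[-1.12757407,0.33280674,-0.06468846,1.46083584,0.02158852,1.34993964,-0.08848414],
[-0.6069,0.4499,-0.0211,1.5033,0.0093,1.1892,1.3476],[-0.6033,0.5637,-0.0231,1.5863,0.0146,0.9907,1.3472],
[-0.6072,0.4124,-0.0179,1.448,0.0075,1.2802,1.3522],[-0.3263,0.5189,0.1234,1.3049,-0.0631,1.3216,1.4822],
[-0.1399,0.7088,0.1943,1.0229,-0.1281,1.4207,1.5204]])
P=np.array([[.2806,.5581,.2446],[.5538,.3418,.15],[.5551,.3408,.0398],[.5549,.3406,.2],[.6879,.1234,.1992],[.7762,-.0177,.1992]])
yw=[1.10499,1.97699,1.97806,1.97796,1.68571,1.49277]
Q=[]
for y,x,z in zip(yw,[[-.0005,-.0012],[-.0009,.0001],[.0008,.0007],[.0008,.0006],[0,.0001],[-.0002,.0006]],range(6)):
    Q.append(toolR(y))
E_=lambda a,q:Rn.from_euler(a,q).as_matrix()
def fk(q,par,s):
    h,a1,a,ex,b,fx,L,oy1,oy2,yaw=par[:10]
    R=E_('z',s[0]*q[0]);p=np.array([0,0,h])
    R=R@E_('y',q[1]);R=R@E_('z',s[1]*q[2]);p=p+R@np.array([ex,oy1,a])
    R=R@E_('y',q[3]);R=R@E_('z',s[2]*q[4]);p=p+R@np.array([fx,oy2,b])
    R=R@E_('y',q[5]);R=R@E_('z',s[3]*q[6]);p=p+R@np.array([0,0,L])
    # tool x = flange z
    T=np.c_[[0,0,1.],[np.cos(yaw),np.sin(yaw),0],np.cross([0,0,1.],[np.cos(yaw),np.sin(yaw),0])]
    return p,R@T
if __name__=='__main__':
  res=[]
  for s in itertools.product([1,-1],repeat=4):
    def f(par):
        e=[]
        for q,p,R in zip(J,P,Q):
            pp,RR=fk(q,par,s); e+=list((pp-p)*1)+list(((RR-R)*.2).ravel())
        return np.r_[e, 1e-4*(np.array(par)[[1,3,5,7,8]])]
    for y0 in(0,1.57,3.14,-1.57):
        r=least_squares(f,[.33,0,.4,0,.4,0,.25,0,0,y0]);res.append((r.cost,s,r.x))
  res.sort(key=lambda t:t[0])
  for c,s,x in res[:4]:print(c,s,x)
E
python3 fit.py
```

```text
2.288630331242707e-06 (-1, -1, -1, -1) [ 0.3746  0.      0.4583 -0.0026  0.4904  0.0072  0.4485 -0.0328 -0.013
  3.1416]
2.288630331244207e-06 (-1, -1, -1, -1) [ 0.3746 -0.      0.4583 -0.0026  0.4904  0.0072  0.4485 -0.0328 -0.013
 -3.1416]
2.2886303312503165e-06 (-1, -1, -1, -1) [ 0.3746  0.      0.4583 -0.0026  0.4904  0.0072  0.4485 -0.0328 -0.013
  3.1416]
0.003361390765418173 (-1, -1, 1, -1) [-0.0796 -0.      0.461  -0.0037  0.4897  0.0058 -0.0013 -0.0581  0.0126
  3.147 ]
```

```bash
python3 - <<'E'
from h import *
s=load('side3')
print(depthpts(s,[(487,68),(470,60),(440,150),(437,195),(250,40),(120,30),(70,10),(10,235)]))
E
```

```text
[[ 0.771  -0.0672  0.5345]
 [ 0.7456 -0.0669  0.5462]
 [ 0.7523 -0.0509  0.3835]
 [ 0.7822 -0.0358  0.2563]
 [ 0.4819 -0.057   0.5773]
 [ 0.3362 -0.0401  0.5874]
 [ 0.2914 -0.0389  0.6113]
 [ 0.0351 -0.0677  0.2612]]
```

```bash
cat > ik.py <<'E'
from fit import *
S=(-1,-1,-1,-1)
PAR=np.array([.2606,0,.4583,-.0026,.4904,.0072,.3345,-.0328,-.013,3.1416])
LO=np.array([-2.6,-.5,-1.47,.16,-1.27,.06,-2.6])+.02;HI=np.array([2.6,2.12,1.34,2.42,4.41,2.06,2.6])-.02
def err(q,p,R):
    pp,RR=fk(q,PAR,S); return np.r_[pp-p, .3*Rn.from_matrix(R.T@RR).as_rotvec()]
def ik(q0,p,R):
    r=least_squares(lambda q:np.r_[err(q,p,R),.002*(q-q0)],np.clip(q0,LO+1e-3,HI-1e-3),bounds=(LO,HI)); return r.x,np.linalg.norm(err(r.x,p,R))
def sched(th,lip,phi):
    """TCP pose with lip at point, tilt th, tool horizontal dir phi"""
    o=np.array([np.cos(phi),np.sin(phi),0]);c,s=np.cos(th),np.sin(th)
    return lip+o*(.175*c-.004*s)+np.array([0,0,.175*s+.004*c]), toolR(phi+np.pi/2,-th)
E
python3 - <<'E'
from ik import *
q0=get_state()['joints']
print(fk(q0,PAR,S)[0])
t=np.array([.578,-.0045])
for phi in np.radians([-94.6,-75,-60,-45,60,85.4]):
    o=np.array([np.cos(phi),np.sin(phi)])
    lipxy=t+.022*o
    q=q0.copy()
    for k in np.linspace(0,1,12):
        f=-.08+(phi+.08)*k
        p,R=sched(0,np.r_[lipxy,.195],f); q,e=ik(q,p,R)
    print(np.degrees(phi),'level',q,e)
    for th,z in [(.15,.175),(.3,.155),(.45,.135),(.6,.115),(.75,.105),(.9,.098),(1.05,.09),(1.2,.085),(1.3,.085)]:
        qo=q; p,R=sched(th,np.r_[lipxy,z],phi); q,e=ik(q,p,R); print(th,q,round(e,4),'dq',np.abs(q-qo).max())
E
```

```text
[ 0.7762 -0.0164  0.1995]
-94.6 level [-0.1956  0.3639  0.5861  1.5935 -0.2092  1.2475  0.3468] 4.127334338091876e-06
0.15 [-0.3179  0.3414  0.6156  1.6249 -0.0505  1.2066  0.2043] 0.0 dq 0.15865053541081406
0.3 [-0.4415  0.3359  0.6429  1.6548  0.1076  1.1885  0.0521] 0.0 dq 0.15807627673847702
0.45 [-0.5605  0.3518  0.6677  1.6805  0.2531  1.1933 -0.0987] 0.0 dq 0.15078651282176955
0.6 [-0.6693  0.3921  0.689   1.6994  0.3761  1.217  -0.2383] 0.0 dq 0.1396523791064519
0.75 [-0.7661  0.4451  0.7074  1.6998  0.4761  1.2719 -0.3529] 0.0 dq 0.11460598717114837
0.9 [-0.8468  0.5152  0.7204  1.6897  0.5528  1.3383 -0.4444] 0.0 dq 0.09145341652311606
1.05 [-0.9104  0.6035  0.7267  1.6726  0.6093  1.4065 -0.5187] 0.0 dq 0.08829626789764866
1.2 [-0.96    0.7009  0.7293  1.6461  0.6533  1.4806 -0.5744] 0.0 dq 0.0973953067716411
1.3 [-0.9869  0.7666  0.7307  1.6236  0.6797  1.5338 -0.6004] 0.0 dq 0.06567349586516036
-75.0 level [-0.1198  0.4847  0.4955  1.421  -0.2324  1.294   0.6527] 2.486754720264884e-06
0.15 [-0.2438  0.4327  0.538   1.4978 -0.092   1.1938  0.5373] 0.0 dq 0.140429274870398
[... 3652 characters left out ...]
1.624   0.1945  1.1679  2.58  ] 0.0 dq 0.3645704442187049
0.45 [ 0.8971  0.6291 -1.4081  1.6682  0.2474  1.1313  2.58  ] 0.0 dq 0.24220346000596882
0.6 [ 0.9579  0.718  -1.45    1.6677  0.2298  1.1129  2.58  ] 0.0233 dq 0.08891866307270857
0.75 [ 0.9872  0.7742 -1.45    1.6391  0.1744  1.1227  2.58  ] 0.0548 dq 0.056185115876907
0.9 [ 1.0197  0.8339 -1.45    1.6037  0.1139  1.1497  2.58  ] 0.0856 dq 0.06049541329174889
1.05 [ 1.0573  0.9045 -1.45    1.569   0.0547  1.1856  2.58  ] 0.1146 dq 0.07066655067223393
1.2 [ 1.0992  0.9822 -1.45    1.5303 -0.0097  1.2361  2.58  ] 0.1413 dq 0.07765875980922832
1.3 [ 1.1286  1.0361 -1.45    1.5013 -0.0578  1.2785  2.58  ] 0.1573 dq 0.053872655348744636
```

```bash
python3 - <<'E'
from ik import *
lip=np.array([.5766,-.0224])
print(rel(*sched(0,np.r_[lip,.26],-1.65)[::-1]))
E
```

```text
(array([ -6.4698, -19.5542, -19.8833]), array([ 1.5725, -0.0006, -0.0006]))
```

jog_arm(
  steps="-0.7 0 0 0 0 0 0;-2 -0.3 -0.3 0.02 0 0 0;-3.5 -0.9 -0.9 0.06 0 0 0;-5 -1.9 -1.9 0.14 0 0 0;-6 -3.1 -3.1 0.24 0 0 0;-6.5 -4.4 -4.4 0.34 0 0 0;-6.5 -5.7 -5.8 0.45 0 0 0;-6.5 -7 -7.1 0.56 0 0 0;-6.5 -8.3 -8.5 0.67 0 0 0;-6.5 -9.7 -9.8 0.77 0 0 0;-6.5 -10.8 -11 0.87 0 0 0;-6.5 -11.9 -12.1 0.95 0 0 0",
)

```text
clock: 7.75
eef_pos: [0.6456, -0.1281, 0.266]
orientation: [0.35, 0.614, -0.349, 0.615]
ft_force: [0.7, 0.1, -2.8]
opening: 0.0158
```

```bash
python3 - <<'E'
from ik import *
show()
lip=np.array([.5766,-.0224])
print(rel(*sched(0,np.r_[lip,.26],-1.65)[::-1]))
E
```

```text
t 7.75 p [ 0.6456 -0.1281  0.266 ] yaw_y 0.5368848220741114 x [ 0.0017  0.0003 -1.    ] z [ 0.5115 -0.8593  0.0006] F [ 0.721   0.1188 -2.8065] T [-0.1768 -0.0603 -0.0183] op 0.015818067254350015 q [-0.1626  0.4086  0.4017  1.3542 -0.1588  1.4086  0.7716]
(array([  0.1863, -10.6329,   1.675 ]), array([ 0.6161,  0.0001, -0.0018]))
```

jog_arm(
  steps="0.1 -1.4 0.2 0.08 0 0 0;0.1 -3 0.5 0.17 0 0 0;0.2 -4.6 0.7 0.27 0 0 0;0.2 -6.2 1 0.36 0 0 0;0.2 -7.8 1.2 0.45 0 0 0;0.2 -9 1.4 0.52 0 0 0;0.2 -10 1.6 0.58 0 0 0;0.2 -10.5 1.7 0.61 0 0 0;0.2 -10.6 1.7 0.616 0 0 0;0.2 -10.6 1.7 0.616 0 0 0;0.2 -10.6 1.7 0.616 0 0 0",
)

```text
clock: 8.85
eef_pos: [0.5646, -0.1961, 0.2624]
orientation: [0.518, 0.482, -0.518, 0.482]
ft_force: [-0.1, -0.6, -2.9]
opening: 0.0163
```

```bash
python3 - <<'E'
from ik import *
show()
lip=np.array([.5766,-.0224])
q=get_state()['joints']
for th,z in [(0,.26),(.15,.235),(.3,.205),(.45,.18),(.6,.15),(.75,.12),(.9,.10),(1.05,.09),(1.2,.085),(1.3,.085)]:
    p,R=sched(th,np.r_[lip,z],-1.65);q,e=ik(q,p,R)
    print(th,p,*rel(R,p),'q',q,e)
c=snap('side','side4');c=snap('top','top4')
E
```

```text
t 8.85 p [ 0.5646 -0.1961  0.2624] yaw_y -0.07230856470228528 x [ 0.0002  0.0003 -1.    ] z [-0.0722 -0.9974 -0.0003] F [-0.101  -0.6154 -2.9117] T [-0.2671  0.037  -0.0229] op 0.016345311368869988 q [-0.174   0.2794  0.5324  1.5385 -0.1439  1.3627  0.2989]
0 [ 0.5628 -0.1969  0.264 ] [-0.1596 -0.1776  0.0895] [ 0.0069 -0.0003 -0.0002] q [-0.1627  0.3054  0.5315  1.5086 -0.1561  1.37    0.3005] 1.1589082454261389e-06
0.15 [ 0.563  -0.1943  0.2651] [-0.2702 -0.1758 -0.1668] [ 0.0069 -0.1503 -0.0007] q [-0.2691  0.2816  0.5398  1.5462  0.0046  1.3263  0.171 ] 6.551607611014332e-06
0.3 [ 0.5635 -0.1879  0.2605] [ 0.187  -0.1715 -0.8101] [ 0.0068 -0.3003 -0.0012] q [-0.3755  0.2759  0.5446  1.5913  0.1639  1.2945  0.0281] 6.690849308021598e-06
0.45 [ 0.5643 -0.1777  0.2597] [ 0.2689 -0.1645 -1.8264] [ 0.0067 -0.4503 -0.0017] q [-0.4787  0.2868  0.5484  1.6261  0.314   1.2951 -0.1171] 6.0425682520487925e-06
0.6 [ 0.5654 -0.1641  0.2521] [ 1.0301 -0.1552 -3.1925] [ 0.0066 -0.6003 -0.0023] q [-0.5749  0.3248  0.552   1.661   0.4435  1.3061 -0.2599] 5.255161984574001e-06
0.75 [ 0.5667 -0.1473  0.2422] [ 2.0206 -0.1438 -4.8778] [ 0.0065 -0.7503 -0.0028] q [-0.6617  0.3887  0.5558  1.6852  0.5471  1.333  -0.392 ] 4.186458042891413e-06
0.9 [ 0.5682 -0.1277  0.2396] [ 2.2857 -0.1303 -6.8447] [ 0.0063 -0.9003 -0.0033] q [-0.7384  0.466   0.56    1.6873  0.6268  1.3872 -0.499 ] 3.045458698005094e-06
1.05 [ 0.57   -0.1057  0.2438] [ 1.8643 -0.115  -9.0491] [ 0.0061 -1.0503 -0.0038] q [-0.8044  0.5505  0.5646  1.6712  0.6882  1.4615 -0.5777] 2.3676917818909914e-06
1.2 [ 0.5719 -0.0819  0.2496] [  1.2884  -0.0984 -11.4413] [ 0.0059 -1.2003 -0.0043] q [-0.8589  0.643   0.5691  1.6442  0.7364  1.5431 -0.6346] 2.1828423260678966e-06
1.3 [ 0.5732 -0.0652  0.2547] [  0.7753  -0.0867 -13.114 ] [ 0.0058 -1.3003 -0.0047] q [-0.8894  0.7061  0.5726  1.6213  0.7648  1.6006 -0.6607] 1.4644494926903495e-06
```

View pics/side4.png

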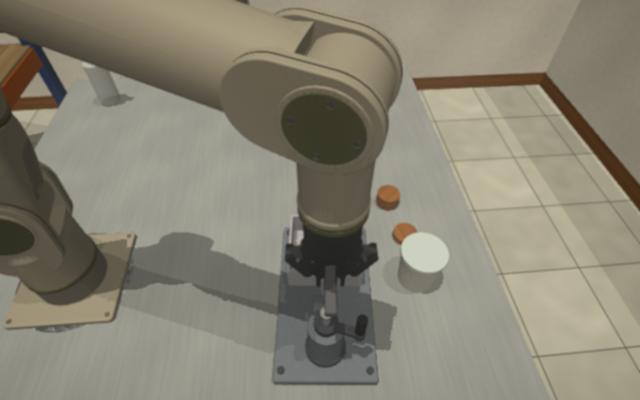

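View pics/top4.png

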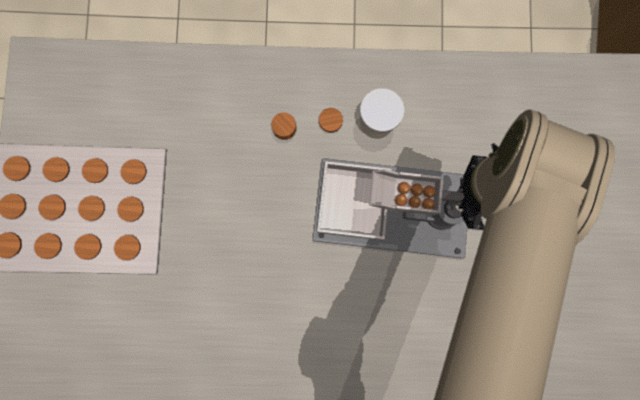

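```bash
python3 - <<'E'
from ik import *
c=load('top4')
print(plane(c,[(372,172),(373,206)],.258), proj(c,[.5766,-.0224,.258]))
E
```

```text
[[ 0.6092 -0.0254  0.258 ]
 [ 0.5444 -0.028   0.258 ]] [[370.215  188.9606]]
```

jog_arm(
  steps="-0.1 -0.1 0 0.003 -0.04 0 0;-0.2 -0.2 -0.1 0.007 -0.1 0 0;-0.2 -0.2 -0.2 0.007 -0.17 0 0;0 -0.2 -0.5 0.007 -0.25 0 0;0.2 -0.2 -0.9 0.007 -0.32 0 0;0.2 -0.2 -1.4 0.007 -0.39 0 0;0.3 -0.2 -1.9 0.007 -0.46 0 0;0.6 -0.2 -2.4 0.007 -0.52 0 0;0.9 -0.2 -2.9 0.007 -0.57 0 0;1 -0.2 -3.2 0.007 -0.6 0 0",
)

```text
clock: 9.95
eef_pos: [0.5648, -0.1629, 0.2515]
orientation: [-0.342, -0.316, 0.649, -0.601]
ft_force: [-0.5, 0.2, -3.5]
opening: 0.016
```

```bash
python3 - <<'E'
from ik import *
show()
lip=np.array([.5766,-.0224])
for th,z in [(.6,.15),(.7,.13),(.8,.11),(.9,.10),(1.0,.092),(1.1,.087),(1.2,.085),(1.3,.085)]:
    p,R=sched(th,np.r_[lip,z],-1.65)
    print(th,p,*rel(R,p))
E
```

```text
t 9.95 p [ 0.5648 -0.1629  0.2515] yaw_y -0.07826600204686808 x [-0.0434 -0.5639 -0.8247] z [-0.065  -0.8222  0.5655] F [-0.4881  0.2105 -3.4944] T [ 0.7924 -0.0485 -0.0382] op 0.016015300926702416 q [-0.5488  0.2827  0.5159  1.68    0.4736  1.3232 -0.267 ]
0.6 [ 0.5654 -0.1641  0.2521] [0.0168 0.0606 0.1308] [ 0.0002  0.0011 -0.0013]
0.7 [ 0.5662 -0.1533  0.2458] [-0.079   0.061  -1.1258] [ 0.0002 -0.0989 -0.0013]
0.8 [ 0.5672 -0.1411  0.2383] [-0.1535  0.0615 -2.5559] [ 0.0001 -0.1989 -0.0013]
0.9 [ 0.5682 -0.1277  0.2396] [-1.0142  0.0628 -3.5911] [ 0.     -0.2989 -0.0013]
1.0 [ 0.5694 -0.1133  0.2414] [-1.9846  0.0644 -4.6792] [-0.     -0.3989 -0.0013]
1.1 [ 0.5706 -0.098   0.2448] [-3.1309  0.0661 -5.7572] [-0.0001 -0.4989 -0.0013]
1.2 [ 0.5719 -0.0819  0.2496] [-4.4373  0.0681 -6.8171] [-0.0002 -0.5989 -0.0013]
1.3 [ 0.5732 -0.0652  0.2547] [-5.8069  0.0701 -7.9061] [-0.0002 -0.6989 -0.0013]
```

jog_arm(
  steps="0 0 -0.6 0 -0.05 0 0;-0.1 0 -1.2 0 -0.1 0 0;-0.1 0 -1.9 0 -0.15 0 0;-0.2 0 -2.6 0 -0.2 0 0;-0.6 0 -3.1 0 -0.25 0 0;-1 0 -3.6 0 -0.3 0 0;-1.5 0 -4.1 0 -0.35 0 0;-2 0 -4.7 0 -0.4 0 0;-3.1 0 -5.8 0 -0.5 0 0;-4.4 0 -6.8 0 -0.6 0 0;-5.8 0 -7.9 0 -0.7 0 0;-5.8 0 -7.9 0 -0.7 0 0",
)

```text
clock: 11.15
eef_pos: [0.573, -0.0623, 0.253]
orientation: [-0.097, -0.091, 0.726, -0.674]
ft_force: [0.1, 0.4, -2.8]
opening: 0.0161
```

jog_arm(
  steps="0 0 0 0 0 0 0;0 0 0 0 0 0 0;0 0 0 0 0 0 0;0 0 0 0 0 0 0;0 0 0 0 0 0 0",
)

```text
clock: 11.65
eef_pos: [0.5724, -0.0675, 0.2559]
orientation: [-0.1, -0.091, 0.728, -0.672]
ft_force: [-0.1, 0.9, -2.2]
opening: 0.0161
```

```bash
python3 - <<'E'
from ik import *
show()
c=snap('side','side5');c=snap('top','top5')
cv2.imwrite('pics/side5z.png',cv2.resize(load('side5')['frame'][120:330,230:450],None,fx=3,fy=2.8))
E
```

```text
t 11.65 p [ 0.5724 -0.0675  0.2559] yaw_y -0.08141673499927442 x [-0.0776 -0.9602 -0.2684] z [-0.0244 -0.2673  0.9633] F [-0.0587  0.9116 -2.1999] T [ 1.4855 -0.1289  0.0096] op 0.016073427149756524 q [-0.8475  0.6443  0.516   1.6331  0.8162  1.6397 -0.6633]
```

View pics/side5z.png

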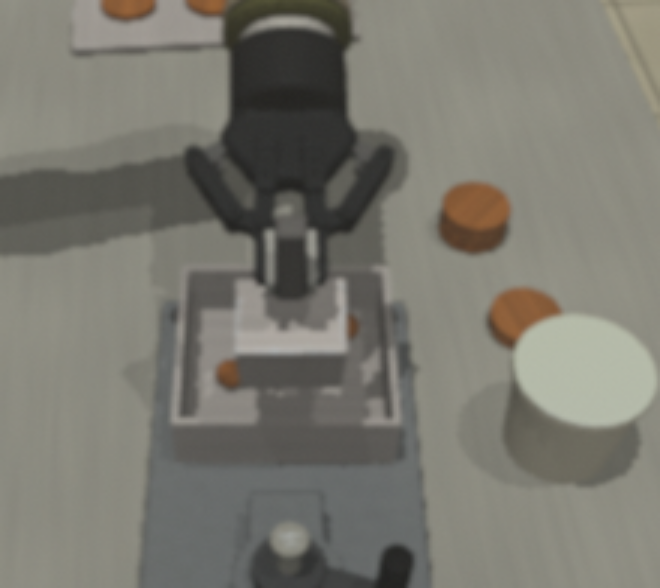

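View pics/top5.png

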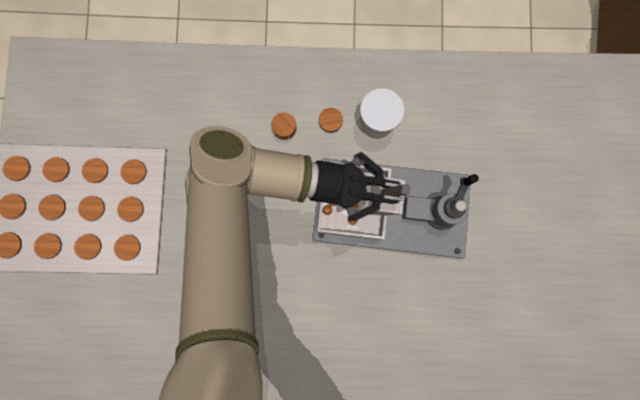

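jog_arm(
  steps="-0.3 0 1 0 0 0 0;-0.8 0 3 0 0 0 0;-1.6 0 5.5 0 0 0 0;-2.3 0 8 0 0 0 0;-2.7 0 9.6 0 0 0 0;-2.7 0 9.6 0 0 0 0",
)

```text
clock: 12.35
eef_pos: [0.5726, -0.0671, 0.3581]
orientation: [-0.102, -0.09, 0.728, -0.672]
ft_force: [-0.4, 1.1, -3.2]
opening: 0.0166
```

```bash
python3 - <<'E'
from ik import *
show()
c=snap('side','side6');c=snap('top','top6')
cv2.imwrite('pics/side6z.png',cv2.resize(load('side6')['frame'][120:330,230:450],None,fx=3,fy=2.8))
cv2.imwrite('pics/top6z.png',cv2.resize(load('top6')['frame'][140:280,290:490],None,fx=4,fy=4))
E
```

```text
t 12.35 p [ 0.5726 -0.0671  0.3581] yaw_y -0.08125781968889054 x [-0.0765 -0.9599 -0.2698] z [-0.0278 -0.2684  0.9629] F [-0.4254  1.1481 -3.2082] T [ 1.5044 -0.0834  0.0251] op 0.016576463879351824 q [-0.8767  0.5204  0.5554  1.5707  0.883   1.745  -0.5239]
```

View pics/side6z.png

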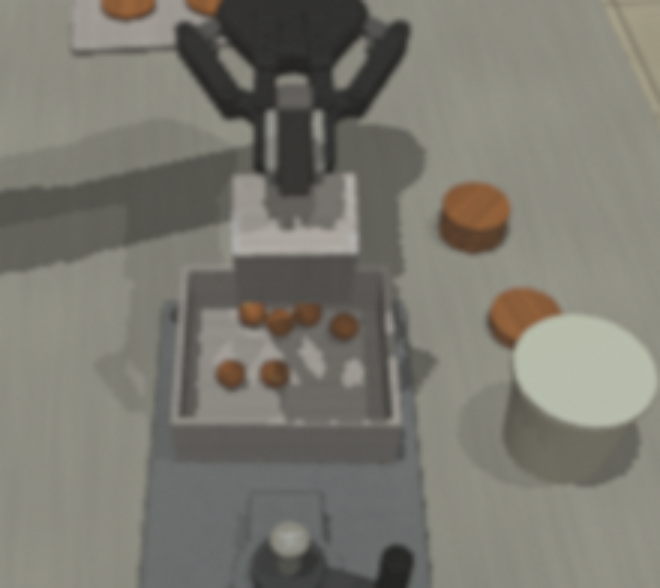

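View pics/top6z.png

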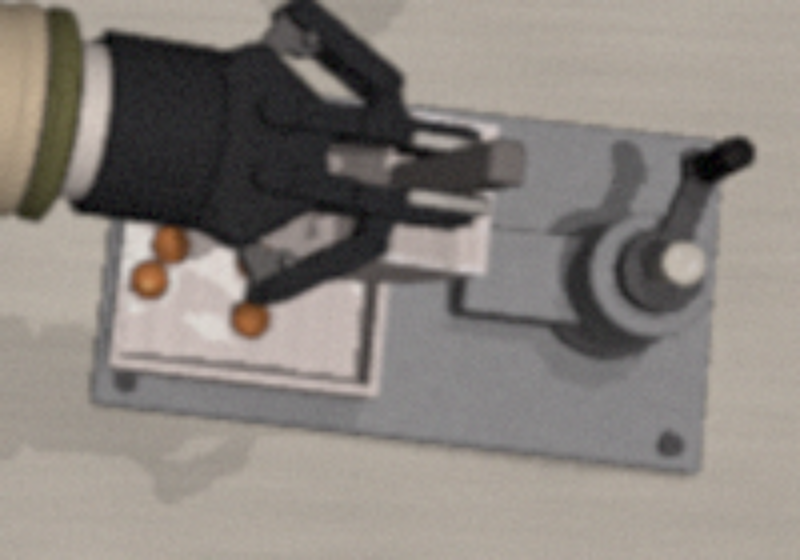

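```bash
python3 - <<'E'
from ik import *
q=get_state()['joints']
s=get_state();P0=s['eef_pos']
for k in np.linspace(.1,1,10):
    th=1.3*(1-k); p=P0+(np.array([.49,.19,.30])-P0)*k
    R=toolR(-.08,-th); qo=q; q,e=ik(q,p,R); print(round(k,2),*rel(R,p,s),q,round(e,4),np.abs(q-qo).max())
p=np.array([.49,.19,.045]);q,e=ik(q,p,toolR(-.08));print(q,e)
c=load('top0');print(plane(c,[(165,150),(158,272)],0))
E
```

```text
0.1 [-2.254  -1.026  -1.1965] [-0.0021  0.1291 -0.0001] [-0.8765  0.5089  0.5172  1.5456  0.7774  1.7327 -0.5362] 0.0 0.10393015613147549
0.2 [-4.508 -2.052 -2.393] [-0.0021  0.2591 -0.0002] [-0.8798  0.4592  0.4934  1.526   0.6913  1.7314 -0.5306] 0.0 0.0860055078951324
0.3 [-6.762  -3.078  -3.5894] [-0.0021  0.3891 -0.0004] [-0.8797  0.4117  0.472   1.5114  0.6038  1.7231 -0.5299] 0.0 0.08751921039692578
0.4 [-9.0159 -4.104  -4.7859] [-0.0021  0.5191 -0.0005] [-0.8768  0.3656  0.4533  1.5031  0.5151  1.7066 -0.5324] 0.0 0.0887455454729823
0.5 [-11.2699  -5.1301  -5.9824] [-0.002   0.6491 -0.0006] [-0.8715  0.3203  0.4372  1.5025  0.4254  1.6811 -0.5363] 0.0 0.08969593773416351
0.6 [-13.5239  -6.1561  -7.1789] [-0.002   0.7791 -0.0008] [-0.8643  0.2755  0.4239  1.5103  0.3349  1.646  -0.5395] 0.0 0.09046767112972431
0.7 [-15.7779  -7.1821  -8.3753] [-0.002   0.9091 -0.0009] [-0.8557  0.2311  0.4133  1.5271  0.2436  1.6014 -0.5399] 0.0 0.09126970628287734
0.8 [-18.0319  -8.2081  -9.5718] [-0.0019  1.0391 -0.001 ] [-0.8459  0.1874  0.4056  1.5531  0.1512  1.5473 -0.5353] 0.0 0.09243391783984062
0.9 [-20.2859  -9.2341 -10.7683] [-0.0019  1.1691 -0.0012] [-0.8354  0.1449  0.4008  1.5879  0.0568  1.4846 -0.5233] 0.0 0.09441419002934448
1.0 [-22.5399 -10.2601 -11.9648] [-0.0018  1.2991 -0.0013] [-0.8246  0.1044  0.3988  1.631  -0.041   1.4144 -0.5014] 0.0 0.09778319472298064
[-0.7538  0.3623  0.3469  1.9157 -0.1557  0.8895 -0.4093] 1.2493385986385761e-05
[[0.6971 0.4542 0.    ]
 [0.4033 0.4496 0.    ]]
```

jog_arm(
  steps="-1 -0.5 -0.5 0 0.06 0 0;-3 -1.4 -1.6 0 0.17 0 0;-5.6 -2.6 -3 0 0.32 0 0;-8.2 -3.7 -4.3 0 0.47 0 0;-10.8 -4.9 -5.7 0 0.62 0 0;-13.4 -6.1 -7.1 0 0.77 0 0;-16 -7.3 -8.5 0 0.92 0 0;-18.5 -8.4 -9.8 0 1.06 0 0;-20.7 -9.4 -11 0 1.19 0 0;-22 -10 -11.7 0 1.27 0 0;-22.5 -10.3 -12 0 1.3 0 0;-22.5 -10.3 -12 0 1.3 0 0",
)

```text
clock: 13.65
eef_pos: [0.4892, 0.189, 0.2986]
orientation: [-0.519, -0.479, 0.52, -0.48]
ft_force: [0.4, 0.3, -2.5]
opening: 0.0162
```

```bash
python3 - <<'E'
from ik import *
show()
print(rel(toolR(-.08),[.49,.19,.043]))
c=snap('side','side7')
cv2.imwrite('pics/side7z.png',cv2.resize(c['frame'][50:330,130:430],None,fx=2.6,fy=2.1))
E
```

```text
t 13.65 p [0.4892 0.189  0.2986] yaw_y -0.08100993350321564 x [ 0.0002 -0.002  -1.    ] z [-0.0809 -0.9967  0.002 ] F [ 0.4365  0.2615 -2.4701] T [-0.1881  0.0179 -0.0117] op 0.01621524646295627 q [-0.8293  0.0761  0.3972  1.6615 -0.0279  1.4107 -0.5097]
(array([25.5616,  0.0678, -0.1518]), array([-0.001 ,  0.002 , -0.0003]))
```

View pics/side7z.png

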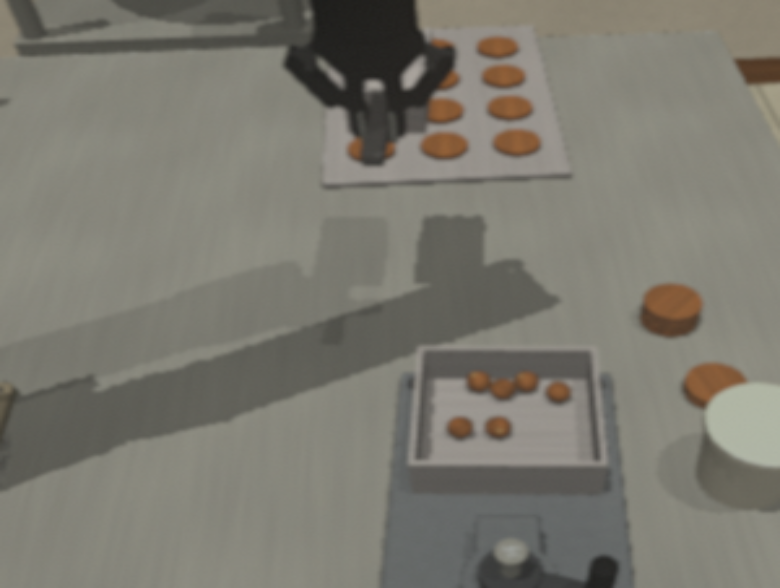

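jog_arm(
  steps="1.2 0 0 0 0 0 0;3.5 0 0 0 0 0 0;6.5 0 0 0 0 0 0;9.5 0 0 0 0 0 0;12.5 0 0 0 0 0 0;15.5 0 0 0 0 0 0;18.3 0 0 0 0 0 0;20.8 0 0 0 0 0 0;22.8 0 0 0 0 0 0;24.2 0 0 0 0 0 0;25.2 0 0 0 0 0 0;25.2 0 0 0 0 0 0",
)

```text
clock: 14.9
eef_pos: [0.4896, 0.1893, 0.0464]
orientation: [-0.519, -0.479, 0.52, -0.48]
ft_force: [-0.1, -0.3, -2.7]
opening: 0.0163
```

jog_arm(
  steps="0.2 0 0 0 0 0 0;0.3 0 0 0 0 0 0;0.4 0 0 0 0 0 0;0.4 0 0 0 0 0 0",
)

```text
clock: 15.3
eef_pos: [0.4905, 0.1898, 0.044]
orientation: [0.52, 0.479, -0.519, 0.48]
ft_force: [0.6, 0.5, -2.7]
opening: 0.016
```

```bash
python3 - <<'E'
from ik import *
show()
c=snap('side','side8')
cv2.imwrite('pics/side8z.png',cv2.resize(c['frame'][80:230,180:380],None,fx=3.5,fy=3.5))
E
```

```text
t 15.3 p [0.4905 0.1898 0.044 ] yaw_y -0.08051398706502762 x [ 0.0026  0.0003 -1.    ] z [-0.0804 -0.9968 -0.0005] F [ 0.6393  0.4694 -2.713 ] T [-0.1503 -0.0224 -0.0151] op 0.016014124047160544 q [-0.7779  0.3386  0.3692  1.9471 -0.155   0.8806 -0.4096]
```

View pics/side8z.png

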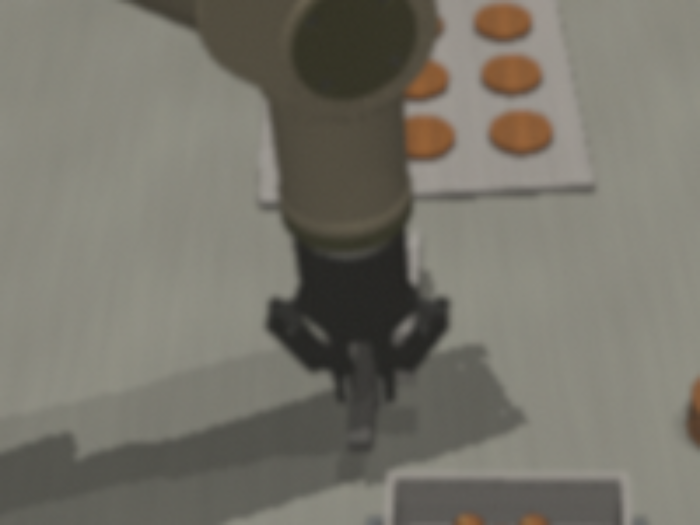

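Still ~4 mm above; creep down.

jog_arm(
  steps="0.1 0 0 0 0 0 0;0.2 0 0 0 0 0 0;0.3 0 0 0 0 0 0;0.4 0 0 0 0 0 0;0.4 0 0 0 0 0 0",
)

```text
clock: 15.85
eef_pos: [0.4903, 0.1895, 0.04]
orientation: [0.52, 0.479, -0.519, 0.48]
ft_force: [-2.8, -1.5, 5.6]
opening: 0.016
```

jog_arm(
  steps="0 0 0 0 0 0 30;0 0 0 0 0 0 50;0 0 0 0 0 0 70;0 0 0 0 0 0 70;0 0 0 0 0 0 70;-0.5 0 0 0 0 0 70;-2 0 0 0 0 0 70;-4 0 0 0 0 0 70;-7 0 0 0 0 0 70;-10 0 0 0 0 0 70;-13 0 0 0 0 0 70;-16 0 0 0 0 0 70",
  force=40,
)

```text
clock: 17.05
eef_pos: [0.4899, 0.1895, 0.2013]
orientation: [0.52, 0.479, -0.519, 0.48]
ft_force: [0.4, 0.3, -0.1]
opening: 0.0598
```

```bash
python3 - <<'E'
from ik import *
show()
c=snap('side','side9')
cv2.imwrite('pics/side9z.png',cv2.resize(c['frame'][30:230,150:400],None,fx=3,fy=3))
R=toolR(-.08)
q=get_state()['joints']
for yw in (-.08,.3,-1,1.,2,2.6):
  for k in np.linspace(0,1,10):
    p=np.array([.4905,.1895,.20])*(1-k)+k*np.array([.6145,-.2367,.26]); y=-.08+(yw+.08)*k
    qk=q if k==0 else qk; qk,e=ik(qk,p,toolR(y))
  print(yw,qk,e)
  for a in np.arange(-.41,2*np.pi*1.6,.3): # ccw
    p=np.array([.560+.0595*np.cos(a),-.213+.0595*np.sin(a),.17]); qk,e=ik(qk,p,toolR(yw))
    if e>1e-4: print('bad',a,e)
  print(qk)
E
```

```text
t 17.05 p [0.4899 0.1895 0.2013] yaw_y -0.08080833697929654 x [ 0.0024  0.0002 -1.    ] z [-0.0807 -0.9967 -0.0004] F [ 0.3871  0.3403 -0.141 ] T [-0.026  -0.0324 -0.0137] op 0.05982090575321793 q [-0.8231  0.1382  0.4009  1.8055 -0.0567  1.207  -0.4863]
-0.08 [-0.1107  0.4689  0.5946  1.3367 -0.2592  1.4129  0.3937] 4.925797433090594e-06
[-0.1916  0.3098  0.6515  1.7328 -0.2024  1.167   0.437 ]
0.3 [-0.0841  0.4595  0.5525  1.3372 -0.238   1.4103  0.7595] 5.22401766125858e-06
[-0.1575  0.3007  0.6082  1.7333 -0.1852  1.1654  0.8031]
-1 [-0.1755  0.4963  0.701   1.3355 -0.3158  1.4214 -0.4884] 4.568629023714795e-06
[-0.2759  0.3374  0.762   1.7317 -0.2505  1.1728 -0.444 ]
1.0 [-0.0352  0.4446  0.4773  1.3381 -0.2016  1.4065  1.435 ] 5.9426939660477415e-06
[-0.096   0.2868  0.5315  1.734  -0.1568  1.1632  1.48  ]
2 [ 0.0337  0.4279  0.3744  1.3393 -0.1545  1.4029  2.4031] 7.227974692247555e-06
[-0.0107  0.2716  0.4272  1.7349 -0.1215  1.1612  2.4513]
2.6 [ 1.0078  0.5539 -1.0628  1.3574  0.4789  1.5009  2.58  ] 9.612085372339869e-05
[ 1.3711  0.4846 -1.2914  1.7525  0.4863  1.2805  2.5636]
```

View pics/side9z.png

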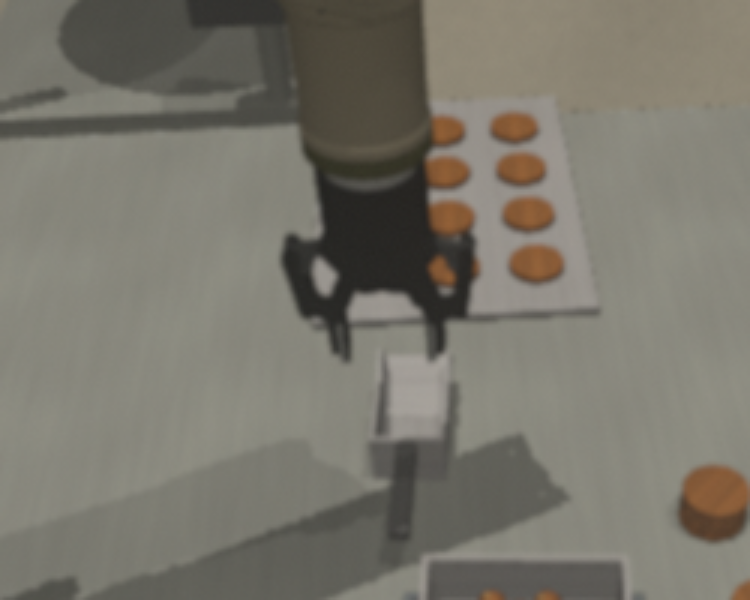

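```bash
python3 - <<'E'
from ik import *
print(rel(toolR(1.16),[.6145,-.2367,.25]))
E
```

```text
(array([-4.4281, 15.7139, 41.5491]), array([-1.2411,  0.001 , -0.0093]))
```

jog_arm(
  steps="-1 1 2.5 -0.07 0 0 60;-2 2.6 7 -0.21 0 0 60;-3 4.3 11.5 -0.35 0 0 60;-4 6 16 -0.49 0 0 60;-4.4 7.8 20.5 -0.63 0 0 60;-4.4 9.5 25 -0.77 0 0 60;-4.4 11.2 29.5 -0.9 0 0 60;-4.4 12.8 34 -1.03 0 0 60;-4.4 14.3 38 -1.15 0 0 60;-4.4 15.4 40.6 -1.22 0 0 60;-4.4 15.7 41.5 -1.241 0 0 60;-4.4 15.7 41.5 -1.241 0 0 60",
)

```text
clock: 18.3
eef_pos: [0.6122, -0.2404, 0.2436]
orientation: [0.145, 0.691, -0.146, 0.692]
ft_force: [-0.3, -0.6, -0.3]
opening: 0.0515
```

```bash
python3 - <<'E'
from ik import *
show()
print(rel(toolR(1.16),[.6145,-.2367,.176]))
c=snap('side','side10')
cv2.imwrite('pics/side10z.png',cv2.resize(c['frame'][200:400,240:440],None,fx=3,fy=3))
E
```

```text
t 18.3 p [ 0.6122 -0.2404  0.2436] yaw_y 1.155903392845591 x [ 0.0011 -0.0019 -1.    ] z [ 0.9152 -0.4031  0.0018] F [-0.2692 -0.649  -0.34  ] T [-0.0026  0.0136  0.0138] op 0.05150778859301201 q [-0.1003  0.4399  0.5638  1.3964 -0.233   1.3702  1.6221]
(array([6.7582, 0.4437, 0.05  ]), array([-0.0041,  0.0018,  0.0013]))
```

View pics/side10z.png

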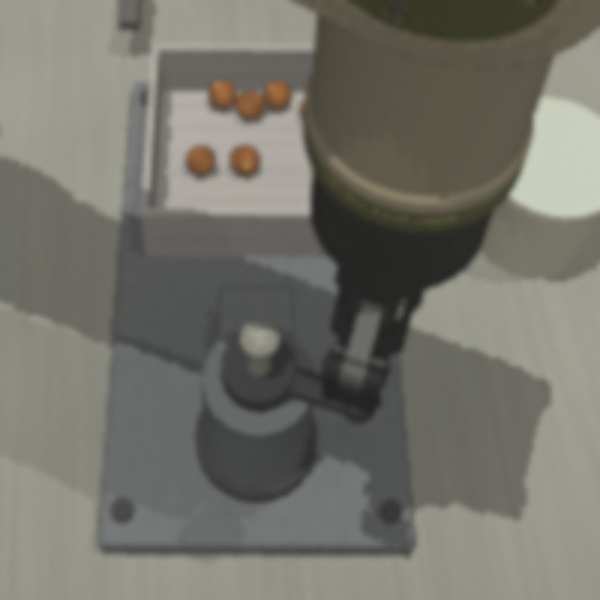

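jog_arm(
  steps="0 0 0 0 0 0 60;0 0 0 0 0 0 60",
)

```text
clock: 18.55
eef_pos: [0.6132, -0.2347, 0.2441]
orientation: [0.144, 0.692, -0.143, 0.693]
ft_force: [0.1, -0.2, 0.2]
opening: 0.0512
```

```bash
python3 - <<'E'
from ik import *
show()
print(rel(toolR(1.16),[.6145,-.2367,.176]))
E
```

```text
t 18.55 p [ 0.6132 -0.2347  0.2441] yaw_y 1.1622372662942717 x [ 0.0023  0.0008 -1.    ] z [ 0.9177 -0.3973  0.0018] F [ 0.073  -0.2028  0.2461] T [ 0.0392 -0.0147  0.0204] op 0.051199652449617605 q [-0.1066  0.4364  0.5609  1.399  -0.2332  1.3701  1.6201]
(array([ 6.8079, -0.1407,  0.1805]), array([ 0.0022,  0.0018, -0.0016]))
```

jog_arm(
  steps="2 -0.1 0.2 0 0 0 60;4 -0.1 0.2 0 0 0 60;5.8 -0.1 0.2 0 0 0 60;6.8 -0.1 0.2 0 0 0 60;6.8 -0.1 0.2 0 0 0 60;6.8 -0.1 0.2 0 0 0 30;6.8 -0.1 0.2 0 0 0 0;6.8 -0.1 0.2 0 0 0 0;6.8 -0.1 0.2 0 0 0 0;6.8 -0.1 0.2 0 0 0 0",
  force=50,
)

```text
clock: 19.55
eef_pos: [0.6151, -0.2384, 0.1772]
orientation: [0.144, 0.691, -0.144, 0.694]
ft_force: [-0.8, 0.3, 7.3]
opening: 0.0174
```

```bash
python3 - <<'E'
from ik import *
show()
c=snap('side','side11')
cv2.imwrite('pics/side11z.png',cv2.resize(c['frame'][250:400,260:420],None,fx=4,fy=4,interpolation=cv2.INTER_CUBIC))
E
```

```text
t 19.55 p [ 0.6151 -0.2384  0.1772] yaw_y 1.1605172763600395 x [ 0.0039 -0.0003 -1.    ] z [ 0.917  -0.3989  0.0037] F [-0.8285  0.2858  7.2799] T [ 0.1932  0.2179 -0.005 ] op 0.017358870729959085 q [-0.094   0.4853  0.5444  1.4777 -0.259   1.2467  1.6415]
```

View pics/side11z.png

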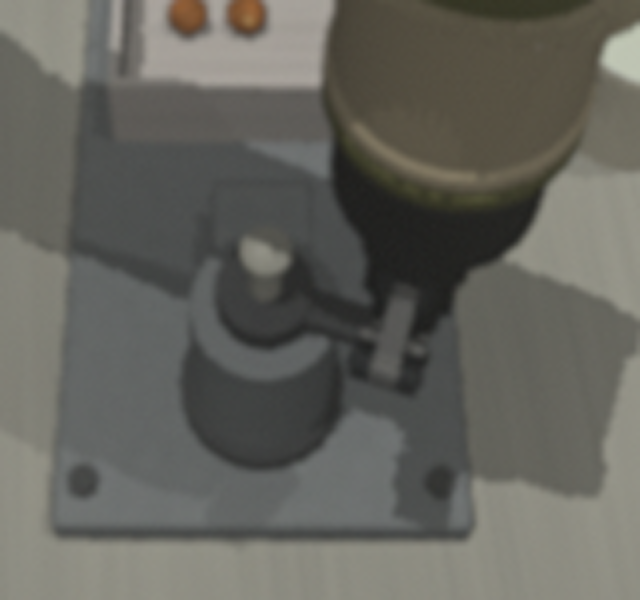

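```bash
cat > cap.py <<'E'
from ik import *
AX=np.array([.5605,-.2133])
def cap(c,v=False):
    f=c['frame'].astype(int); u0,v0,u1,v1=300,290,350,350
    g=f[v0:v1,u0:u1].min(2); m=(g>105).astype(np.uint8)
    n,l,st,ce=cv2.connectedComponentsWithStats(m)
    if n<2: return None
    k=1+np.argmax(st[1:,4]); ct=ce[k]+[u0,v0]
    ys,xs=np.where(l==k); d=np.median(c['depth'][ys+v0,xs+u0])
    o,dr=rays(c,[ct]); dr=dr[0]
    # ray closest to axis line: match along view horizontally (y)
    s=((AX-o[:2])@dr[:2])/(dr[:2]@dr[:2]); P=o+s*dr
    return ct,st[k],'z %.4f xoff %.4f'%(P[2],P[0]-AX[0]),'depthpt',o+d*dr
def circ(da,n,a0=None,s=None,r=.06,z=.177,yaw=1.16):
    s=s or get_state(); p=s['eef_pos']
    a=np.arctan2(*(p[:2]-AX)[::-1]); print('a now %.4f r %.4f'%(a,np.linalg.norm(p[:2]-AX)))
    for k in range(1,n+1):
        b=(a if a0 is None else a0)+da*k/n
        sh,_=rel(toolR(yaw),np.r_[AX+r*np.array([np.cos(b),np.sin(b)]),z],s); print(np.round(b,3),np.round(sh,2))
E
python3 - <<'E'
from cap import *
for t in ('side0','side9','side10','side11'): print(t,*cap(load(t)))
circ(.8,8)
E
```

```text
side0 [326.1405 311.4215] [ 20  16  13  12 121] z 0.1868 xoff -0.0004 depthpt [ 0.5601 -0.2131  0.1865]
side9 [326.097  311.2612] [ 20  15  13  13 134] z 0.1875 xoff -0.0005 depthpt [ 0.5601 -0.2126  0.186 ]
side10 [325.7423 312.9072] [20 18 13 11 97] z 0.1810 xoff -0.0010 depthpt [ 0.5592 -0.2156  0.1864]
side11 [325.2969 313.8281] [21 20 11  8 64] z 0.1773 xoff -0.0017 depthpt [ 0.5583 -0.2172  0.1866]
a now -0.4315 r 0.0601
-0.331 [ 0.02  0.6  -0.03]
-0.231 [ 0.02  1.19 -0.1 ]
-0.131 [ 0.02  1.78 -0.24]
-0.031 [ 0.02  2.35 -0.43]
0.069 [ 0.02  2.89 -0.68]
0.169 [ 0.02  3.41 -0.99]
0.269 [ 0.02  3.89 -1.34]
0.369 [ 0.02  4.34 -1.74]
```

jog_arm(
  steps="0 0.6 0 0 0 0 0;0 1.2 -0.1 0 0 0 0;0 1.8 -0.25 0 0 0 0;0 2.35 -0.45 0 0 0 0;0 2.9 -0.7 0 0 0 0;0 3.4 -1 0 0 0 0;0 3.9 -1.35 0 0 0 0;0 3.9 -1.35 0 0 0 0",
)

```text
clock: 20.4
eef_pos: [0.6179, -0.1971, 0.1772]
orientation: [0.144, 0.691, -0.144, 0.693]
ft_force: [-2.7, 0.7, 6.5]
opening: 0.0169
```

```bash
cat >> cap.py <<'E'
def top(c):
    uu,vv=np.meshgrid(np.arange(300,352),np.arange(290,345)); uv=np.c_[uu.ravel(),vv.ravel()]
    P=depthpts(c,uv); m=(np.linalg.norm(P[:,:2]-(AX+[-.0005,0]),axis=1)<.009)&(P[:,2]>.15)&(P[:,2]<.2)
    z=P[m,2]; zt=z[z>np.percentile(z,90)-.004] if len(z) else z
    return len(z),np.median(zt),zt.mean()
def step(tag,da,n):
    show(); c=snap('side',tag); print('TOP',top(c)); circ(da,n)
    cv2.imwrite(f'pics/{tag}z.png',cv2.resize(c['frame'][250:400,260:420],None,fx=4,fy=4,interpolation=cv2.INTER_CUBIC))
E
python3 - <<'E'
from cap import *
for t in ('side0','side9','side10','side11'): print(t,*top(load(t)))
step('s12',.4,4)
E
```

```text
side0 139 0.1868081038271744 0.18670481025273464
side9 139 0.18640001918714122 0.18643615923837892
side10 135 0.18656700699121165 0.18656947544591607
side11 137 0.18652149332083523 0.18654258165663296
t 20.4 p [ 0.6179 -0.1971  0.1772] yaw_y 1.1606019519816764 x [ 0.0031 -0.0005 -1.    ] z [ 0.917  -0.3988  0.0031] F [-2.7005  0.7102  6.5009] T [0.1351 0.563  0.0646] op 0.016859366583164444 q [-0.1596  0.4589  0.537   1.51   -0.2428  1.2363  1.5717]
TOP (135, np.float64(0.18775302848426123), np.float64(0.18771930614576246))
a now 0.2724 r 0.0596
0.372 [ 0.01  0.47 -0.37]
0.472 [ 0.01  0.88 -0.81]
0.572 [ 0.01  1.23 -1.29]
0.672 [ 0.01  1.54 -1.81]
```

View pics/s12z.png

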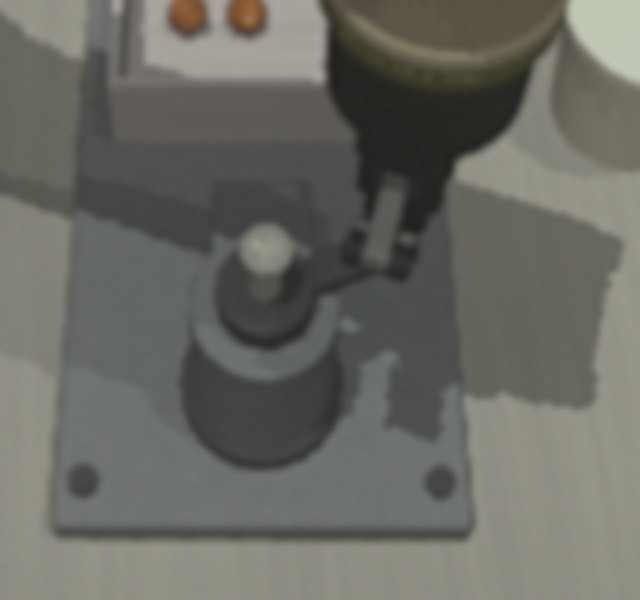

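```bash
cat >> cap.py <<'E'
def diffs(b0,da,n,r=.0597,yaw=1.16):
    y=np.array([np.cos(yaw),np.sin(yaw)]);z=np.array([np.sin(yaw),-np.cos(yaw)])
    P=lambda b:r*np.array([np.cos(b),np.sin(b)])
    for k in range(1,n+1):
        d=(P(b0+da*k)-P(b0))*100; print(round(b0+da*k,3),'y %.2f z %.2f'%(d@y,d@z), 'inc %.2f %.2f'%tuple(((P(b0+da*k)-P(b0+da*(k-1)))*100@np.c_[y,z])))
def look(tag):
    s=get_state();p=s['eef_pos'];a=np.arctan2(*(p[:2]-AX)[::-1]);c=snap('side',tag)
    print('t',s['clock'],'a %.3f r %.4f z %.4f'%(a,np.linalg.norm(p[:2]-AX),p[2]),'F',s['ft_force'],'TOP',top(c))
E
python3 - <<'E'
from cap import *
diffs(.269,.1,28)
E
```

```text
0.369 y 0.44 z -0.40 inc 0.44 -0.40
0.469 y 0.85 z -0.84 inc 0.40 -0.44
0.569 y 1.20 z -1.32 inc 0.36 -0.48
0.669 y 1.51 z -1.83 inc 0.31 -0.51
0.769 y 1.77 z -2.37 inc 0.25 -0.54
0.869 y 1.97 z -2.93 inc 0.20 -0.56
0.969 y 2.11 z -3.51 inc 0.14 -0.58
1.069 y 2.19 z -4.10 inc 0.08 -0.59
1.169 y 2.22 z -4.70 inc 0.02 -0.60
1.269 y 2.18 z -5.29 inc -0.04 -0.60
1.369 y 2.09 z -5.88 inc -0.09 -0.59
1.469 y 1.93 z -6.46 inc -0.15 -0.58
1.569 y 1.72 z -7.02 inc -0.21 -0.56
1.669 y 1.46 z -7.55 inc -0.26 -0.53
1.769 y 1.14 z -8.06 inc -0.32 -0.51
1.869 y 0.78 z -8.53 inc -0.37 -0.47
1.969 y 0.37 z -8.96 inc -0.41 -0.43
2.069 y -0.08 z -9.35 inc -0.45 -0.39
2.169 y -0.57 z -9.70 inc -0.49 -0.34
2.269 y -1.09 z -9.99 inc -0.52 -0.29
2.369 y -1.64 z -10.23 inc -0.55 -0.24
2.469 y -2.21 z -10.41 inc -0.57 -0.18
2.569 y -2.79 z -10.53 inc -0.58 -0.13
2.669 y -3.38 z -10.60 inc -0.59 -0.07
2.769 y -3.98 z -10.61 inc -0.60 -0.01
2.869 y -4.58 z -10.56 inc -0.59 0.05
2.969 y -5.16 z -10.44 inc -0.59 0.11
3.069 y -5.73 z -10.27 inc -0.57 0.17
```

jog_arm(
  steps="0 0.45 -0.4 0 0 0 0;0 0.45 -0.4 0 0 0 0",
)

```text
clock: 20.65
eef_pos: [0.6159, -0.1916, 0.1771]
orientation: [0.144, 0.691, -0.144, 0.693]
ft_force: [-1.6, -0.5, 6.9]
opening: 0.0168
```

```bash
python3 -c "
from cap import *
look('s13')"
```

```text
t 20.65 a 0.374 r 0.0595 z 0.1771 F [-1.5944 -0.5104  6.9007] TOP (137, np.float64(0.18781322086792684), np.float64(0.18779638233805224))
```

jog_arm(
  steps="0 0.4 -0.45 0 0 0 0;0 0.4 -0.45 0 0 0 0",
)

```text
clock: 20.9
eef_pos: [0.6134, -0.1861, 0.1771]
orientation: [0.144, 0.691, -0.144, 0.693]
ft_force: [-2.8, 0.4, 7.1]
opening: 0.0166
```

```bash
python3 -c "
from cap import *
look('s14')"
```

```text
t 20.9 a 0.475 r 0.0595 z 0.1771 F [-2.8311  0.4306  7.1055] TOP (140, np.float64(0.18776347799694643), np.float64(0.1877669936312895))
```

jog_arm(
  steps="0 0.35 -0.48 0 0 0 0;0 0.35 -0.48 0 0 0 0",
)

```text
clock: 21.15
eef_pos: [0.6104, -0.1811, 0.1771]
orientation: [0.144, 0.691, -0.144, 0.693]
ft_force: [-2.3, -1.1, 7.1]
opening: 0.0171
```

```bash
python3 -c "
from cap import *
look('s15')"
```

```text
t 21.15 a 0.574 r 0.0594 z 0.1771 F [-2.3082 -1.1319  7.1192] TOP (134, np.float64(0.18805678431979034), np.float64(0.18790945719290758))
```

jog_arm(
  steps="0 0.3 -0.51 0 0 0 0;0 0.3 -0.51 0 0 0 0",
)

```text
clock: 21.4
eef_pos: [0.6069, -0.1763, 0.1771]
orientation: [0.144, 0.691, -0.144, 0.693]
ft_force: [-2.7, 0.1, 7.5]
opening: 0.0168
```

```bash
python3 -c "
from cap import *
look('s16')"
```

```text
t 21.4 a 0.673 r 0.0594 z 0.1771 F [-2.716   0.1363  7.5355] TOP (140, np.float64(0.18801531402312216), np.float64(0.18797753510705514))
```

jog_arm(
  steps="0 0.26 -0.54 0 0 0 0;0 0.26 -0.54 0 0 0 0",
)

```text
clock: 21.65
eef_pos: [0.6029, -0.1718, 0.1771]
orientation: [0.144, 0.691, -0.144, 0.693]
ft_force: [-3.0, -0.9, 8.0]
opening: 0.0168
```

```bash
python3 -c "
from cap import *
look('s17')"
```

```text
t 21.65 a 0.775 r 0.0594 z 0.1771 F [-3.0484 -0.9262  8.0059] TOP (132, np.float64(0.1863768287986584), np.float64(0.18646618212861646))
```

```bash
python3 -c "
from cap import *
look('s18'); look('s19')
c=load('s19');cv2.imwrite('pics/s19z.png',cv2.resize(c['frame'][250:400,260:420],None,fx=4,fy=4,interpolation=cv2.INTER_CUBIC))"
```

```text
t 21.7 a 0.775 r 0.0594 z 0.1771 F [-3.1877 -0.2339  9.1232] TOP (138, np.float64(0.1862845993084432), np.float64(0.18631268851904448))
t 21.75 a 0.774 r 0.0593 z 0.1771 F [-2.8044 -0.1514  8.9103] TOP (132, np.float64(0.18621113820069646), np.float64(0.1862401049402372))
```

View pics/s19z.png

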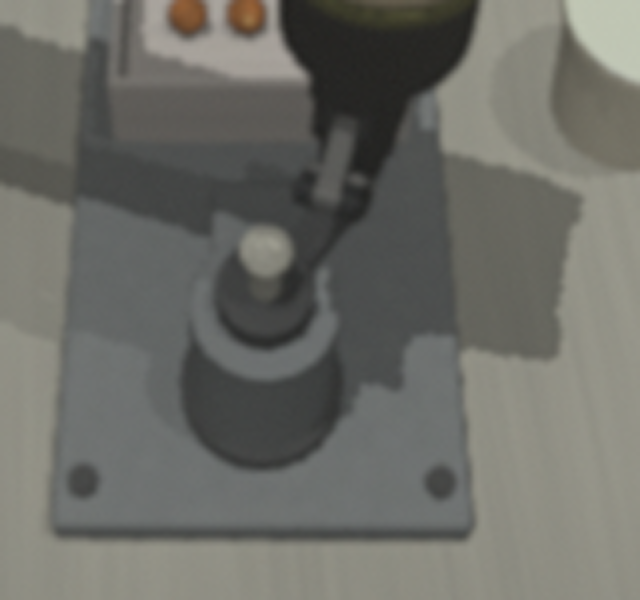

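jog_arm(
  steps="0 0.06 -0.165 0 0 0 0;0 0.06 -0.165 0 0 0 0",
)

```text
clock: 22.0
eef_pos: [0.6019, -0.1708, 0.1771]
orientation: [0.144, 0.691, -0.144, 0.694]
ft_force: [-2.2, -0.7, 7.3]
opening: 0.0169
```

```bash
python3 -c "
from cap import *
look('s20')"
```

```text
t 22.0 a 0.799 r 0.0593 z 0.1771 F [-2.2    -0.6984  7.3271] TOP (139, np.float64(0.1859690947714281), np.float64(0.1859839597194113))
```

jog_arm(
  steps="0 0 0 0 0 0 0;0 0 0 0 0 0 0;0 0 0 0 0 0 0",
)

```text
clock: 22.35
eef_pos: [0.6019, -0.1708, 0.1771]
orientation: [0.144, 0.691, -0.144, 0.693]
ft_force: [-2.8, -1.1, 7.8]
opening: 0.0166
```

```bash
python3 -c "
from cap import *
look('s21')"
```

```text
t 22.35 a 0.799 r 0.0593 z 0.1771 F [-2.7824 -1.0583  7.8274] TOP (133, np.float64(0.18581637475497842), np.float64(0.1858164936398089))
```

jog_arm(
  steps="0 0.1 -0.27 0 0 0 0;0 0.1 -0.27 0 0 0 0",
)

```text
clock: 22.6
eef_pos: [0.5998, -0.1689, 0.1771]
orientation: [0.144, 0.691, -0.144, 0.694]
ft_force: [-0.5, -1.3, 7.2]
opening: 0.017
```

```bash
python3 -c "
from cap import *
look('s22')
for k in (12,13,14,15,16,17,19,21,22): print(k,cap(load('s%d'%k))[:2],top(load('s%d'%k))[1])"
```

```text
t 22.6 a 0.846 r 0.0593 z 0.1771 F [-0.4972 -1.3306  7.1982] TOP (118, np.float64(0.17917326637627862), np.float64(0.1792241914865149))
12 (array([326.1376, 311.8991]), array([ 20,  17,  13,  11, 109], dtype=int32)) 0.18775302848426123
13 (array([326.1909, 311.8818]), array([ 20,  17,  13,  11, 110], dtype=int32)) 0.18781322086792684
14 (array([322.2774, 337.5419]), array([  9,  36,  34,  18, 155], dtype=int32)) 0.18776347799694643
15 (array([326.0597, 336.403 ]), array([  9,  34,  35,  20, 201], dtype=int32)) 0.18805678431979034
16 (array([325.7725, 335.8199]), array([  9,  32,  34,  22, 211], dtype=int32)) 0.18801531402312216
17 (array([324.4802, 336.2277]), array([  9,  31,  34,  23, 202], dtype=int32)) 0.1863768287986584
19 (array([324.75, 336.41]), array([  9,  31,  34,  23, 200], dtype=int32)) 0.18621113820069646
21 (array([324.5637, 336.1275]), array([  9,  30,  34,  24, 204], dtype=int32)) 0.18581637475497842
22 (array([324.9314, 335.951 ]), array([  9,  29,  34,  25, 204], dtype=int32)) 0.17917326637627862
```

```bash
python3 - <<'E'
from cap import *
b=.849; d=-2*np.pi/50
for i in range(5):
    print('call',i); diffs(b+i*10*d,d,10,r=.0597)
# ik check
q=get_state()['joints']
for k in range(1,51):
    a=b+k*d; qo=q;q,e=ik(q,np.r_[AX+.0597*np.array([np.cos(a),np.sin(a)]),.177],toolR(1.16)); 
    if e>1e-4 or np.abs(q-qo).max()>.12: print('bad',k,e,np.abs(q-qo).max())
print(q)
E
```

```text
call 0
0.723 y -0.27 z 0.70 inc -0.27 0.70
0.598 y -0.63 z 1.36 inc -0.36 0.66
0.472 y -1.07 z 1.96 inc -0.44 0.61
0.346 y -1.58 z 2.51 inc -0.51 0.55
0.221 y -2.16 z 2.99 inc -0.58 0.48
0.095 y -2.79 z 3.40 inc -0.63 0.40
-0.031 y -3.47 z 3.72 inc -0.68 0.32
-0.156 y -4.18 z 3.95 inc -0.71 0.23
-0.282 y -4.92 z 4.09 inc -0.74 0.14
-0.408 y -5.66 z 4.14 inc -0.75 0.05
call 1
-0.533 y -0.75 z -0.04 inc -0.75 -0.04
-0.659 y -1.49 z -0.18 inc -0.74 -0.14
-0.785 y -2.20 z -0.41 inc -0.71 -0.23
-0.91 y -2.88 z -0.73 inc -0.68 -0.32
-1.036 y -3.51 z -1.13 inc -0.63 -0.40
-1.162 y -4.09 z -1.61 inc -0.58 -0.48
-1.287 y -4.61 z -2.15 inc -0.51 -0.54
-1.413 y -5.05 z -2.76 inc -0.44 -0.61
-1.539 y -5.41 z -3.41 inc -0.36 -0.66
-1.664 y -5.69 z -4.11 inc -0.28 -0.70
call 2
-1.79 y -0.19 z -0.73 inc -0.19 -0.73
-1.916 y -0.29 z -1.47 inc -0.10 -0.74
-2.041 y -0.29 z -2.22 inc -0.00 -0.75
-2.167 y -0.20 z -2.96 inc 0.09 -0.74
-2.293 y -0.01 z -3.69 inc 0.18 -0.73
-2.418 y 0.26 z -4.39 inc 0.27 -0.70
-2.544 y 0.62 z -5.05 inc 0.36 -0.66
-2.67 y 1.06 z -5.65 inc 0.44 -0.61
-2.795 y 1.57 z -6.20 inc 0.51 -0.55
-2.921 y 2.15 z -6.68 inc 0.58 -0.48
call 3
-3.047 y 0.63 z -0.40 inc 0.63 -0.40
-3.172 y 1.31 z -0.73 inc 0.68 -0.32
-3.298 y 2.02 z -0.96 inc 0.71 -0.23
-3.424 y 2.76 z -1.10 inc 0.74 -0.14
-3.549 y 3.51 z -1.15 inc 0.75 -0.05
-3.675 y 4.25 z -1.11 inc 0.75 0.04
-3.801 y 4.99 z -0.97 inc 0.74 0.14
-3.926 y 5.70 z -0.74 inc 0.71 0.23
-4.052 y 6.38 z -0.42 inc 0.68 0.32
-4.178 y 7.02 z -0.02 inc 0.63 0.40
call 4
-4.303 y 0.58 z 0.48 inc 0.58 0.48
-4.429 y 1.09 z 1.02 inc 0.51 0.54
-4.555 y 1.54 z 1.63 inc 0.44 0.61
-4.68 y 1.90 z 2.28 inc 0.36 0.66
-4.806 y 2.18 z 2.98 inc 0.28 0.70
-4.932 y 2.37 z 3.70 inc 0.19 0.73
-5.057 y 2.46 z 4.45 inc 0.10 0.74
-5.183 y 2.47 z 5.20 inc 0.00 0.75
-5.309 y 2.37 z 5.94 inc -0.09 0.74
-5.434 y 2.19 z 6.67 inc -0.18 0.73
[-0.1842  0.4266  0.5075  1.548  -0.2155  1.2231  1.5189]
```

jog_arm(
  steps="0 -0.27 0.7 0 0 0 0;0 -0.63 1.36 0 0 0 0;0 -1.07 1.96 0 0 0 0;0 -1.58 2.51 0 0 0 0;0 -2.16 3 0 0 0 0;0 -2.79 3.4 0 0 0 0;0 -3.47 3.72 0 0 0 0;0 -4.18 3.95 0 0 0 0;0 -4.92 4.09 0 0 0 0;0 -5.66 4.14 0 0 0 0",
)

```text
clock: 23.65
eef_pos: [0.6159, -0.2365, 0.1772]
orientation: [0.144, 0.691, -0.143, 0.694]
ft_force: [-0.1, 3.5, 5.7]
opening: 0.0165
```

```bash
python3 -c "
from cap import *
look('s23')"
```

```text
t 23.65 a -0.397 r 0.0601 z 0.1772 F [-0.0544  3.4616  5.67  ] TOP (122, np.float64(0.1778546225138518), np.float64(0.17787820743008337))
```

jog_arm(
  steps="0 -0.75 -0.04 0 0 0 0;0 -1.49 -0.18 0 0 0 0;0 -2.2 -0.41 0 0 0 0;0 -2.88 -0.73 0 0 0 0;0 -3.51 -1.13 0 0 0 0;0 -4.09 -1.61 0 0 0 0;0 -4.61 -2.15 0 0 0 0;0 -5.05 -2.76 0 0 0 0;0 -5.41 -3.41 0 0 0 0;0 -5.69 -4.11 0 0 0 0",
)

```text
clock: 24.7
eef_pos: [0.5549, -0.2738, 0.1772]
orientation: [0.144, 0.69, -0.145, 0.694]
ft_force: [2.2, -1.6, 6.9]
opening: 0.0168
```

```bash
python3 -c "
from cap import *
look('s24');show()"
```

```text
t 24.7 a -1.663 r 0.0608 z 0.1772 F [ 2.2198 -1.586   6.922 ] TOP (0, np.float64(nan), np.float64(nan))
t 24.75 p [ 0.5538 -0.2737  0.1771] yaw_y 1.1589308011030333 x [ 0.004  -0.0012 -1.    ] z [ 0.9164 -0.4003  0.0042] F [-1.2416 -2.3499  8.8177] T [-0.4869  0.2989  0.0069] op 0.016738154208311883 q [-0.0624  0.3928  0.5726  1.6011 -0.2243  1.2097  1.7132]
  return _methods._mean(a, axis=axis, dtype=dtype,
  ret = ret.dtype.type(ret / rcount)
cap.py:24: RuntimeWarning: Mean of empty slice.
  return len(z),np.median(zt),zt.mean()
```

Screw hidden behind the gripper here, as expected; forces are low. Continue.

jog_arm(
  steps="0 -0.19 -0.73 0 0 0 0;0 -0.29 -1.47 0 0 0 0;0 -0.29 -2.22 0 0 0 0;0 -0.2 -2.96 0 0 0 0;0 0 -3.69 0 0 0 0;0 0.26 -4.39 0 0 0 0;0 0.62 -5.05 0 0 0 0;0 1.06 -5.65 0 0 0 0;0 1.57 -6.2 0 0 0 0;0 2.15 -6.68 0 0 0 0",
)

```text
clock: 25.75
eef_pos: [0.5017, -0.2273, 0.177]
orientation: [0.144, 0.691, -0.145, 0.694]
ft_force: [-2.8, -2.7, 10.4]
opening: 0.0168
```

```bash
python3 -W ignore -c "
from cap import *
look('s25')"
```

```text
t 25.75 a -2.908 r 0.0605 z 0.1770 F [-2.8328 -2.7009 10.3546] TOP (106, np.float64(0.17367604007654946), np.float64(0.17384307196513077))
```

jog_arm(
  steps="0 0.63 -0.4 0 0 0 0;0 1.31 -0.73 0 0 0 0;0 2.02 -0.96 0 0 0 0;0 2.76 -1.1 0 0 0 0;0 3.51 -1.15 0 0 0 0;0 4.25 -1.11 0 0 0 0;0 4.99 -0.97 0 0 0 0;0 5.7 -0.74 0 0 0 0;0 6.38 -0.42 0 0 0 0;0 7.02 -0.02 0 0 0 0",
)

```text
clock: 26.8
eef_pos: [0.5303, -0.1619, 0.177]
orientation: [0.144, 0.691, -0.144, 0.694]
ft_force: [-1.1, -2.6, 9.0]
opening: 0.0165
```

```bash
python3 -W ignore -c "
from cap import *
look('s26')"
```

```text
t 26.8 a 2.102 r 0.0596 z 0.1770 F [-1.14   -2.6457  9.0186] TOP (103, np.float64(0.1722994142893185), np.float64(0.17226946283860514))
```

jog_arm(
  steps="0 0.58 0.48 0 0 0 0;0 1.09 1.02 0 0 0 0;0 1.54 1.63 0 0 0 0;0 1.9 2.28 0 0 0 0;0 2.18 2.98 0 0 0 0;0 2.37 3.7 0 0 0 0;0 2.46 4.45 0 0 0 0;0 2.47 5.2 0 0 0 0;0 2.37 5.94 0 0 0 0;0 2.19 6.67 0 0 0 0;0 2.19 6.67 0 0 0 0;0 2.19 6.67 0 0 0 0",
)

```text
clock: 28.05
eef_pos: [0.6002, -0.1693, 0.1771]
orientation: [0.144, 0.691, -0.145, 0.694]
ft_force: [-0.1, -2.4, 7.4]
opening: 0.0167
```

```bash
python3 -W ignore -c "
from cap import *
look('s27');show();c=snap('top','top27')
c=load('s27');cv2.imwrite('pics/s27z.png',cv2.resize(c['frame'][80:400,200:460],None,fx=2.4,fy=1.8,interpolation=cv2.INTER_CUBIC))"
```

```text
t 28.05 a 0.837 r 0.0593 z 0.1771 F [-0.0586 -2.4443  7.3788] TOP (97, np.float64(0.17027061255149756), np.float64(0.17026601158237747))
t 28.1 p [ 0.6002 -0.1692  0.1771] yaw_y 1.159711577574761 x [ 0.0042 -0.0013 -1.    ] z [ 0.9167 -0.3996  0.0043] F [ 0.2325 -1.5193  7.3712] T [-0.4768  0.07    0.0176] op 0.016708121963651856 q [-0.2002  0.3971  0.5164  1.5827 -0.2053  1.2118  1.5141]
```

View pics/s27z.png

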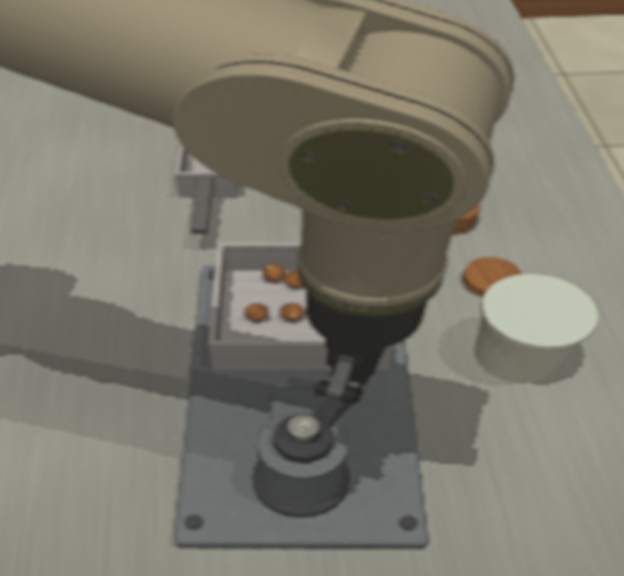

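View pics/top27.png

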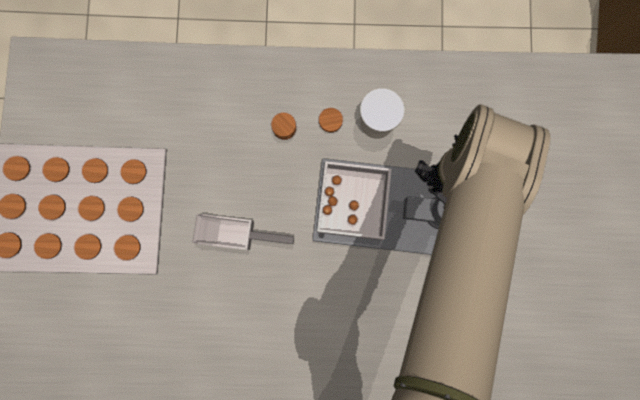

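jog_arm(
  steps="0 -0.16 0.45 0 0 0 0;0 -0.16 0.45 0 0 0 0;0 -0.16 0.45 0 0 0 0;0 -0.16 0.45 0 0 0 0;0 -0.16 0.45 0 0 0 0",
)

```text
clock: 28.65
eef_pos: [0.6035, -0.1724, 0.1771]
orientation: [0.144, 0.691, -0.144, 0.694]
ft_force: [-0.3, -2.5, 7.3]
opening: 0.0171
```

```bash
python3 -W ignore -c "
from cap import *
look('s28');look('s29');print(get_state()['qd'])
print(sign_off())"
```

```text
t 28.65 a 0.760 r 0.0593 z 0.1771 F [-0.3318 -2.5386  7.2551] TOP (99, np.float64(0.17032146292493555), np.float64(0.17021837626451863))
t 28.7 a 0.760 r 0.0593 z 0.1771 F [ 0.0107 -1.4755  7.063 ] TOP (93, np.float64(0.1702792056439819), np.float64(0.17029439213720768))
[-0.0011  0.0017 -0.0012 -0.0005 -0.0017 -0.0006 -0.0005]
the job is handed in; nothing more can be done
None
```

I poured all six nuts into the feed tray, stood the empty scoop upright on the bench beside the press, started the screw and handed the job in at 28.7 s. The arm is still gripping the crank handle and holding it still.

**Pouring and scoop:** the last top view shows six nuts in the tray, the scoop empty and upright, and the tub and biscuits where they were.

**Finding the thread:** I turned the crank backward about 1.28 rad in all, in short steps for the last part. The screw top's depth reading rose from 186.6 to 188.0 mm, then fell to 179.2 mm, a drop of about 9 mm.

**Starting the screw:** I then turned forward one full turn plus about 0.08 rad, because the drop was spread over roughly 0.15 rad of crank travel. The screw top ended at 170.3 mm, about 17.7 mm below its highest point; 18 mm was expected.

**Checks that did not fully agree:**
- The fall came in two stages, about 2 mm and then the rest. The exact drop angle is therefore only known to about ±0.07 rad.
- The last 0.08 rad did not show up in the height reading. The expected change was only about 0.1 mm, which is within the noise.
- The screw was hidden behind the gripper at one of the checks during the forward turn.

The force readings between moves stayed at or below about 11 N.

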